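# Clear the coffee pans and burnish the veneer patch

### The job

Clear the coffee pans off the table: set the biggest on the cork trivet and nest the others in it by size, each fully down and level, with the handles fanned out like a hand of cards so that none lies over another (ends at least 5 cm apart). Then take the burnisher from its stand and draw its tip, held down on the wood, all the way round the joint of the diamond veneer patch, starting at the pointed end by the blue tape and going clockwise seen from above, slowly (no faster than 6 cm a second) and without touching the tip to the table away from the patch. Put the burnisher back upright in its stand and leave the other things on the table where they are.

Things in the scene. Friction and masses are not known exactly. Their poses are not given: they have to be found in the camera images.
- pan0_base (a point): underside centre of pan 0, the largest (always there) of a set of copper coffee pans, one straight handle each: rim 108 mm across outside, base 98, height 56, wall 3, bottom 4 thick, about 300 g. x along the handle outward, z up. Stands on the table at the start, handle towards the robot
- pan0_grip (a point): pan 0: place to take the wooden handle, on its centre line, 95 mm out from the pan's axis, 66.1 mm above the underside. The wood is 13 mm wide, 11 deep, 66 to 154 mm out, rising 1 in 10; a 6 mm brass stem, higher than the larger pans' rims, joins it to the rim
- pan0_end (a point): pan 0: near the handle's outer end, 150 mm out from the pan's axis, 71.6 mm above its underside
- pan1_base (a point): underside centre of pan 1, the second largest of a set of copper coffee pans, one straight handle each: rim 90 mm across outside, base 80, height 54.5, wall 3, bottom 4 thick, about 240 g. x along the handle outward, z up. None if absent. Fits into any larger pan with 6 mm play or more all round and stands on its bottom
- pan1_grip (a point): pan 1: place to take the wooden handle, on its centre line, 95 mm out from the pan's axis, 65.5 mm above the underside. The wood is 13 mm wide, 11 deep, 66 to 154 mm out, rising 1 in 10; a 6 mm brass stem, higher than the larger pans' rims, joins it to the rim
- pan1_end (a point): pan 1: near the handle's outer end, 150 mm out from the pan's axis, 71 mm above its underside
- pan2_base (a point): underside centre of pan 2, the third of a set of copper coffee pans, one straight handle each: rim 72 mm across outside, base 62, height 53, wall 3, bottom 4 thick, about 190 g. x along the handle outward, z up. None if absent. Fits into any larger pan with 6 mm play or more all round and stands on its bottom
- pan2_grip (a point): pan 2: place to take the wooden handle, on its centre line, 95 mm out from the pan's axis, 64.9 mm above the underside. The wood is 13 mm wide, 11 deep, 66 to 154 mm out, rising 1 in 10; a 6 mm brass stem, higher than the larger pans' rims, joins it to the rim
- pan2_end (a point): pan 2: near the handle's outer end, 150 mm out from the pan's axis, 70.4 mm above its underside
- pan3_base (a point): underside centre of pan 3, the smallest of a set of copper coffee pans, one straight handle each: rim 54 mm across outside, base 44, height 51.5, wall 3, bottom 4 thick, about 150 g. x along the handle outward, z up. None if absent. Fits into any larger pan with 6 mm play or more all round and stands on its bottom
- pan3_grip (a point): pan 3: place to take the wooden handle, on its centre line, 95 mm out from the pan's axis, 64.3 mm above the underside. The wood is 13 mm wide, 11 deep, 66 to 154 mm out, rising 1 in 10; a 6 mm brass stem, higher than the larger pans' rims, joins it to the rim
- pan3_end (a point): pan 3: near the handle's outer end, 150 mm out from the pan's axis, 69.8 mm above its underside
- trivet_top (a point): centre of the top face of the round cork trivet, fixed to the table, 180 mm across and 8 mm thick; z up. It lies to the left or the right of the pans
- table: the walnut console table itself, top face at z = 0, fixed
- patch: centre of a diamond of lighter veneer let in flush with the table top, outlined by the thin black line of its joint. Own x points away from the robot, y to the left. Four straight sides between the corners, own (x, y) in mm: a (0, 110), b (45, 0), c (0, -110), d (-45, 0): clockwise seen from above. A blue tape tab, 22 x 26 mm, lies just outside a. Some pans stand on it at the start
- joint_a (a point): on the joint of the patch, at table height: its pointed end beside the blue tape, where burnishing starts and ends
- burnisher: burnisher, 135 mm long, 90 g: a polished steel rod 14 mm thick and 60 long below a round wooden handle 26 thick and 75 long. Origin at its tip (end of the rod, on its axis; edge rounded 3 mm), z towards the handle. It starts upright, rod down, in the stand, the handle's shoulder on the stand's top, so that its tip is 10 mm above the table
- burnisher_grip (a point): on the burnisher's axis, about half-way along its wooden handle, 100 mm above the tip: the place to take it
- stand_mouth (a point): centre of the mouth of the hole in the burnisher's stand, a fixed marble block 76 x 76 mm, 70 mm high; hole 18 mm across, 64 mm deep. It is on the other side of the pans from the trivet
- key_dish: white ceramic key dish, 116 mm across, 22 mm high; origin under its centre; leave alone
- eye_bowl: blue glass evil-eye bowl, 104 mm across, 40 mm high; origin under its centre; leave alone
- glasses_case: black plastic sunglasses case, 68 x 162 mm, 50 mm high; origin under its centre; leave alone

How it is judged:
By the outcome, as a careful person would: the job done as asked, in the order asked, and still so for the second after the job is handed in, with the robot touching nothing.
Of pan1, pan2, pan3 only 2 to 3 are there at a start; the rules pass over those that are not, and their reading is None.
At some moment in a run one of pan1, pan2, pan3 may be knocked a few centimetres aside while the robot is not near it.
It also fails if it takes over 208 s, if anything falls off the work surface, if the arm or the gripper's body presses on something with over 40 N, if the wrist force passes 120 N, or if a joint passes its speed limit or range.

### The arm

A 6-joint arm with a two-finger parallel gripper is mounted at the origin on the work surface. World frame = base frame: x ahead of the robot, y to its left, z up, the work surface at z = 0. Lengths are in m, angles in rad, forces in N, time in s.
With the tool pointing down it reaches from about 0.35 to 0.975 m from the base axis. Payload 4.9 kg.
Tool frame: the origin (TCP) lies on the centre line of the jaws, within the pads' length; the fingertips stand 22 mm ahead of it and the grasp point (between the pads) lies 3 mm ahead of it (manip.tcp_to_tips is the distance from the TCP to the fingertips, in m); z points along the fingers, x is the direction in which the jaws open and shut, and the axes are right-handed (so a half turn about z gives the same grasp; the last joint's range is limited). The gripper opens to 85 mm and grips with 20 to 120 N. Pads are 22 mm wide; open, the fingers measure 114 mm over their backs; the gripper's body (76 mm by 85 mm) begins 54 mm behind the grasp point. The pads swing forward as they close: fully open they stand 13 mm farther back than shut.
Start: joints at [1.148, 0.053, 1.613, -0, 1.476, -0.119], TCP at [0.187, 0.596, 0.253] pointing down, gripper open.
Joint ranges: [-3.01, 3.01], [-1.01, 2.22], [0.06, 2.58], [-1.02, 4.17], [0.09, 2.62], [-3.14, 3.14]. Speed limits (rad/s): [2.57, 2.57, 3.14, 3.14, 3.14, 3.14].

### API

Orientations are given as a unit quaternion [w, x, y, z].
In Python, from plant import manip gives the robot as it stands.
- The arm moves only by the shell command python3 -m pendant 'ROWS'. ROWS is a JSON object of lists of equal length, an entry for each row: "linear": the shift along the tool's x, y, z in cm, a list of three; "rotation": the turn, a rotation vector about the tool's x, y, z in degrees, a list of three; "grip": the closure, from 0 (fully open) to 1 (shut). A call has exactly 10 rows; each row is the pose to reach, as a shift and turn from the pose commanded when the call began, along the tool's axes at that moment; what a row does not reach only later rows make up. A row lasts 1/12 s, in which the tool goes at most 41.7 mm and 7.16 degrees, less where a joint would pass 70% of its speed; a pose out of reach is approached as far as the arm can. A call with a gripper value outside its range is refused whole. The fingers move at their own pace and stop on an object; the grip force is fixed at half the most. Time passes only in rows, so rows that repeat a pose let the fingers close, or fill a call up. It gives the time, the measured TCP pose, the force and the opening at its end, in the units of the state.
- manip.state(): the state, without advancing time (a new reading comes with each control period).
- manip.grab_frame(name): name is "scene" or "top"; returns the picture (480x640x3 uint8, red, green, blue); there is no depth.
- manip.calibration(name): a dict with "fx", "fy", "cx", "cy" (pixels), "cam_to_world" (4x4, takes a point from camera to world coordinates). Camera axes: x right, y up, looking along -z (the intrinsics and any distortion apply to the point x, -y, -z); pixel columns grow to the right and rows downward; lengths in m; the calibration is good to about 2 mm. A picture is of the moment at which its call begins. calibration takes no time and is no camera call.
- manip.job_done(): hands the job in, once; it reports no verdict.
The state is a dict: "time": time; "joint_pos": joint angles; "joint_vel": joint speeds; "joint_efforts": joint torques, N m; "tool_pos": TCP position; "tool_rot": TCP orientation; "contact_force": force on the tool from outside, world axes, zero at the start; "ft_torque": the same for the moment, N m; "gripper_width": opening from 0.0 (shut) to 1.0 (fully open).
Only numpy, scipy, OpenCV 4.12 (cv2) and the standard library are available. Lean on these libraries where they do the work, as an engineer would, in place of code of your own. Each camera call takes 0.05 s, during which the arm holds its last target. There are 200 camera calls.

## Working session

There is one attempt and no reset: what is moved stays moved. The work goes in short steps, Python scripts to look and compute and a shell command to move; the robot and the scene stay as the last step left them, time stands still between calls to the robot, and variables do not carry over. Pictures are saved under pics/ and viewed, about 12 in all and at most 16, crops included, and the job is handed in when it is done.

```bash
ls; mkdir -p pics
python3 - <<'E'
from plant import manip
import cv2, numpy as np
print(manip.state())
for n in("scene","top"):
    f=manip.grab_frame(n); cv2.imwrite(f"pics/{n}0.png",f[:,:,::-1])
    c=manip.calibration(n); print(n,{k:np.round(v,4).tolist() if not isinstance(v,(str,)) else v for k,v in c.items()})
print(manip.tcp_to_tips)
E
```

```text
pics
{'time': 0.0, 'joint_pos': array([ 1.14801712e+00,  5.33675411e-02,  1.61427083e+00,  9.59596176e-06,
        1.47598552e+00, -1.19005623e-01]), 'joint_vel': array([ 2.20101622e-03,  1.40438759e-05, -9.90903725e-04, -1.25013377e-04,
        8.24862418e-04,  1.16014578e-03]), 'joint_efforts': array([ 5.89436549e-04, -3.93676078e+01, -3.70179963e+01, -2.72645548e-05,
        6.91347013e-03, -1.69813842e-05]), 'tool_pos': array([0.1867193 , 0.59586545, 0.25207018]), 'tool_rot': array([ 4.95634167e-04,  8.05953680e-01,  5.91977731e-01, -8.86484983e-04]), 'contact_force': array([-0.51019522, -0.68437756,  0.2656926 ]), 'ft_torque': array([ 0.02488073, -0.0101742 , -0.02473137]), 'gripper_width': 1.0005311239353039}
scene {'fx': 458.7679, 'fy': 458.7679, 'cx': 316.7003, 'cy': 247.2007, 'cam_to_world': [[-0.8111, -0.5016, 0.3009, 0.7994], [0.5848, -0.7062, 0.3992, 0.3349], [0.0122, 0.4997, 0.8661, 0.8145], [0.0, 0.0, 0.0, 1.0]]}
top {'fx': 602.1904, 'fy': 602.1904, 'cx': 309.0437, 'cy': 235.2738, 'cam_to_world': [[0.0027, 0.9821, -0.1884, 0.2876], [-1.0, 0.0023, -0.0023, 0.006], [-0.0019, 0.1884, 0.9821, 1.4445], [0.0, 0.0, 0.0, 1.0]]}
0.022
```

View pics/scene0.png

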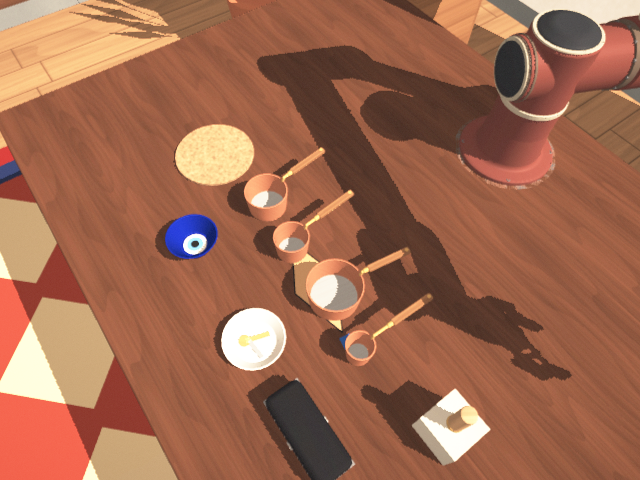

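View pics/top0.png

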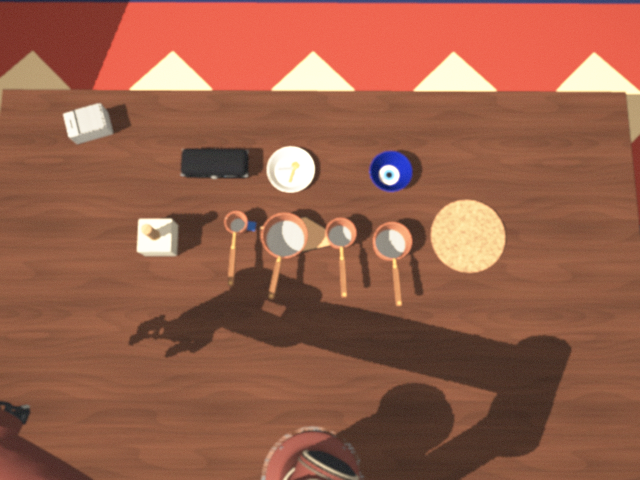

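```bash
cat > h.py <<'E'
import cv2, numpy as np
from plant import manip
def snap(name, fn, x0,y0,w,h,s):
    f=manip.grab_frame(name)[:,:,::-1]; cv2.imwrite(f"pics/full_{fn}.png",f)
    crop(f,fn,x0,y0,w,h,s)
def crop(f,fn,x0,y0,w,h,s):
    c=cv2.resize(f[y0:y0+h,x0:x0+w],None,fx=s,fy=s,interpolation=cv2.INTER_CUBIC)
    for k in range(0,w,10):
        cv2.line(c,(k*s,0),(k*s,6 if (x0+k)%50 else 14),(255,255,0),1)
        if (x0+k)%20==0: cv2.putText(c,str(x0+k),(k*s+2,16),0,.4,(255,255,0),1)
    for k in range(0,h,10):
        cv2.line(c,(0,k*s),(6,k*s),(255,255,0),1)
        if (y0+k)%20==0: cv2.putText(c,str(y0+k),(8,k*s+4),0,.4,(255,255,0),1)
    cv2.imwrite(f"pics/{fn}.png",c)
CAL={n:manip.calibration(n) for n in("scene","top")}
def ray(n,u,v):
    c=CAL[n];M=np.array(c["cam_to_world"])
    d=M[:3,:3]@np.array([(u-c["cx"])/c["fx"],-(v-c["cy"])/c["fy"],-1]);return M[:3,3],d/np.linalg.norm(d)
def atz(n,u,v,z):
    o,d=ray(n,u,v);return o+d*(z-o[2])/d[2]
def tri(us,ut):
    o1,d1=ray("scene",*us);o2,d2=ray("top",*ut)
    A=np.stack([d1,-d2],1);s=np.linalg.lstsq(A,o2-o1,rcond=None)[0]
    p,q=o1+d1*s[0],o2+d2*s[1];return (p+q)/2,np.linalg.norm(p-q)
def proj(n,P):
    c=CAL[n];M=np.array(c["cam_to_world"]);q=np.linalg.inv(M)@np.append(P,1)
    return np.array([c["cx"]+c["fx"]*q[0]/-q[2],c["cy"]+c["fy"]*-q[1]/-q[2]])
E
python3 - <<'E'
from h import *
t=cv2.imread("pics/top0.png");s=cv2.imread("pics/scene0.png")
crop(t,"tc",220,200,200,115,4)
crop(s,"sc",235,140,200,150,4)
crop(s,"sc2",290,230,200,150,4)
E
```

```text
(no output)
```

View pics/tc.png

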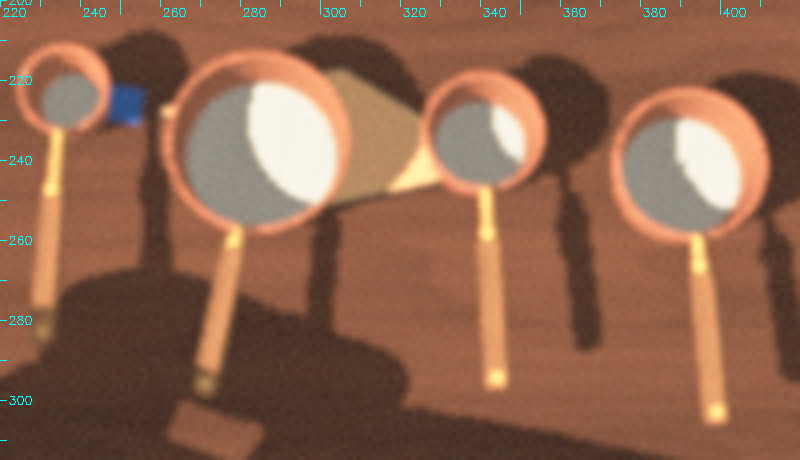

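View pics/sc.png

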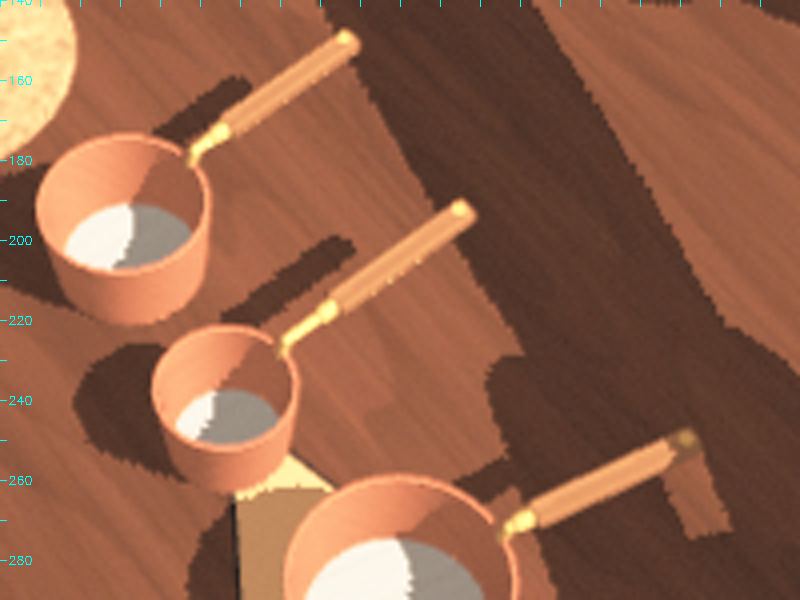

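View pics/sc2.png

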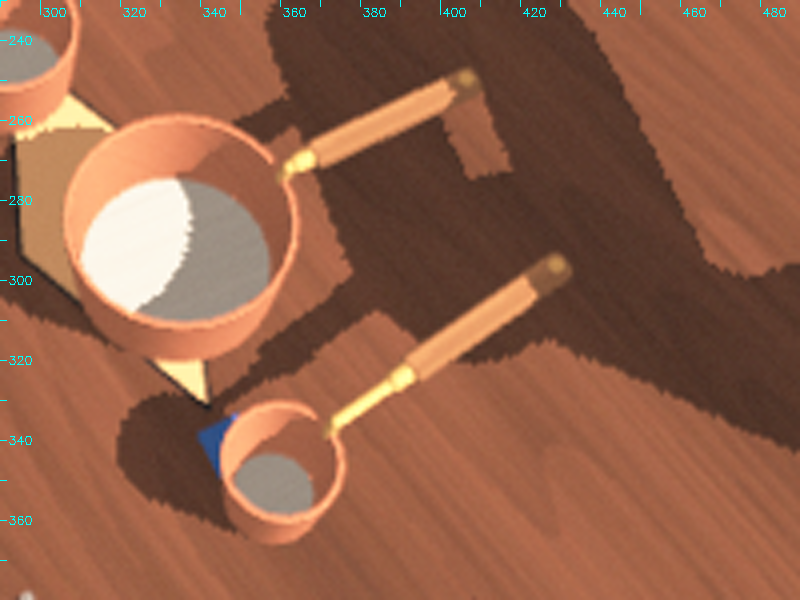

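Run:
```python
from h import *
d={'0':((335.25,285.5),(283.9,235.25),(406.5,250.5),(271.5,296)),
'1':((265.9,190.75),(392.5,241.25),(321.5,150.25),(399,303.25)),
'2':((291.4,236.9),(341,233),(350.5,192.5),(344,294.75)),
'3':((360.75,345.6),(236,222),(430,296.75),(230.5,283))}
for k,(a,b,e,f) in d.items():
    c,g=tri(a,b);h,g2=tri(e,f)
    v=h-c; print(k,"rim",c.round(4),round(g,4),"end",h.round(4),round(g2,4),"yaw",np.degrees(np.arctan2(v[1],v[0])).round(1),"L",np.hypot(*v[:2]).round(4))
print("trivet",tri((215,155),(468,236)))
t=cv2.imread("pics/top0.png");s=cv2.imread("pics/scene0.png")
a=t[180:280,110:210];b=s[380:480,400:500]
crop(t,"a",110,190,95,95,4);crop(s,"b",395,380,95,95,4)
crop(t,"a2",420,190,95,95,4);crop(s,"b2",165,110,95,95,4)
I=[cv2.imread(f"pics/{n}.png") for n in("a","b","a2","b2")]
cv2.imwrite("pics/st.png",np.vstack([np.hstack(I[:2]),np.hstack(I[2:])])[:600])
```

```text
0 rim [0.5544 0.0687 0.0521] 0.0005 end [0.4095 0.095  0.0721] 0.0014 yaw 169.7 L 0.1473
1 rim [ 0.541  -0.1869  0.051 ] 0.0 end [ 0.3939 -0.1952  0.0717] 0.0008 yaw -176.8 L 0.1474
2 rim [ 0.5605 -0.0657  0.049 ] 0.0011 end [ 0.4128 -0.0704  0.0733] 0.0006 yaw -178.2 L 0.1478
3 rim [0.5864 0.1833 0.049 ] 0.0018 end [0.4386 0.1895 0.0729] 0.0024 yaw 177.6 L 0.1479
trivet (array([ 0.56382104, -0.37883804, -0.00264091]), np.float64(0.0010867085354353862))
```

View pics/st.png

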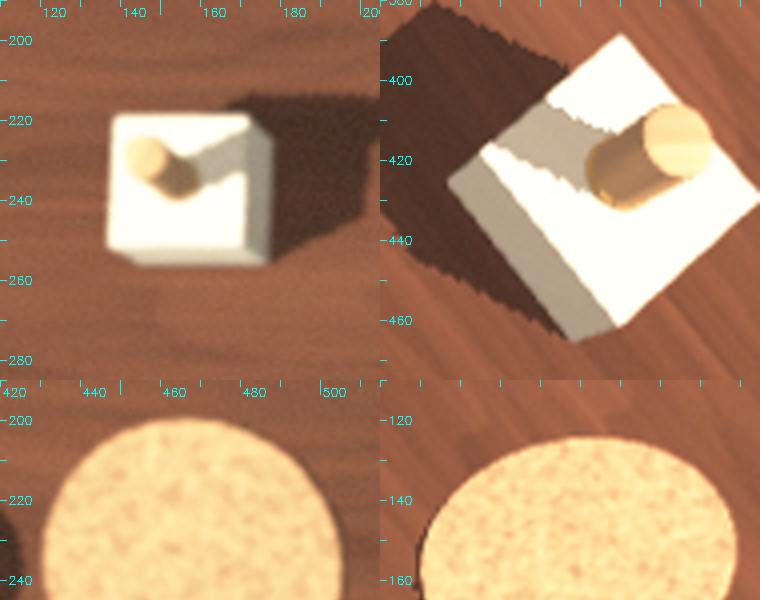

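```bash
cat >> h.py <<'E'
from scipy.optimize import least_squares
DIM={0:(.054,.056),1:(.045,.0545),2:(.036,.053),3:(.027,.0515)}
def fitpan(k,boxS,boxT,endS,endT):
    "boxes: xmin,xmax,ymin,ymax px of the outer rim; end: px of the handle's end cap"
    R,H=DIM[k];t=np.linspace(0,2*np.pi,120)
    def f(p):
        x,y,ps,dz=p;r=[]
        for n,b,e in(("scene",boxS,endS),("top",boxT,endT)):
            q=np.array([proj(n,(x+R*np.cos(a),y+R*np.sin(a),H+dz)) for a in t])
            r+=[q[:,0].min()-b[0],q[:,0].max()-b[1],q[:,1].min()-b[2],q[:,1].max()-b[3]]
            r+=list(proj(n,(x+.153*np.cos(ps),y+.153*np.sin(ps),H+.0145+dz))-e)
        return np.array(r)
    c=atz("top",(boxT[0]+boxT[1])/2,(boxT[2]+boxT[3])/2,H)
    s=least_squares(f,[c[0],c[1],np.pi,0],x_scale=[.01,.01,.1,.01]);x,y,ps,dz=s.x
    print(k,"base",round(x,4),round(y,4),"psi",round(np.degrees(ps),1),"dz",round(dz,4),"rms px",np.sqrt(np.mean(s.fun**2)).round(2),
     "grip",np.round([x+.095*np.cos(ps),y+.095*np.sin(ps)],4))
    return s.x
def yaw(): 
    q=manip.state()["tool_rot"];return 2*np.degrees(np.arctan2(q[2],q[1]))
def goto(X,Y,Z,a=None,frm=None):
    "prints shift (cm) and turn (deg) in tool axes"
    s=manip.state();p=np.array(s["tool_pos"]);a0=yaw()
    if frm: p=np.array(frm[:3]);a0=frm[3]
    c,n=np.cos(np.radians(a0)),np.sin(np.radians(a0));D=np.array([X,Y,Z])-p
    da=0 if a is None else (a-a0+180)%360-180
    print("from",p.round(4),round(a0,1),"linear",np.round([100*(c*D[0]+n*D[1]),100*(n*D[0]-c*D[1]),-100*D[2]],2),"rotz",round(-da,1))
E
python3 - <<'E'
from h import *
def S2(b): return (290+b[0]/4,290+b[1]/4,230+b[2]/4,230+b[3]/4)
def S1(b): return (235+b[0]/4,235+b[1]/4,140+b[2]/4,140+b[3]/4)
def T(b): return (220+b[0]/4,220+b[1]/4,200+b[2]/4,200+b[3]/4)
p0=fitpan(0,S2((64,298,114,331)),T((160,351,48,234)),(406.5,250.5),(271.5,296))
fitpan(1,S1((36,211,133,273)),T((611,769,86,244)),(321.5,150.25),(399,303.25))
fitpan(2,S1((152,299,325,450)),T((421,547,69,195)),(350.5,192.5),(344,294.75))
fitpan(3,S2((220,346,401,524)),T((16,112,42,134)),(430,296.75),(230.5,283))
print("burn top",tri((469.25,415.5),(146.5,229.5)),"mouth",tri((454.7,427.2),(154.5,235.25)))
for n,box in(("top",(425,190,90,90)),("scene",(165,115,100,80))):
    f=cv2.imread(f"pics/{n}0.png");x,y,w,h=box;c=cv2.cvtColor(f[y:y+h,x:x+w],cv2.COLOR_BGR2HSV)
    m=((c[...,2]>190)).astype(np.uint8)
    cs=max(cv2.findContours(m,cv2.RETR_EXTERNAL,cv2.CHAIN_APPROX_NONE)[0],key=cv2.contourArea)
    P=np.array([atz(n,x+q[0][0],y+q[0][1],.008)[:2] for q in cs],dtype=np.float32)
    print(n,"trivet circle",cv2.fitEllipse(P))
goto(p0[0]+.095*np.cos(p0[2]),p0[1]+.095*np.sin(p0[2]),.12,np.degrees(p0[2])-90)
E
```

```text
0 base 0.5559 0.0684 psi 170.0 dz -0.0012 rms px 0.97 grip [0.4624 0.0849]
1 base 0.5426 -0.186 psi 184.1 dz -0.0009 rms px 0.87 grip [ 0.4478 -0.1929]
2 base 0.5618 -0.0647 psi 182.9 dz -0.0003 rms px 0.84 grip [ 0.4669 -0.0695]
3 base 0.5875 0.1836 psi 177.8 dz 0.0006 rms px 0.84 grip [0.4926 0.1872]
burn top (array([0.54991888, 0.36941684, 0.13899153]), np.float64(0.001276221388805746)) mouth (array([0.55190193, 0.37223443, 0.06026359]), np.float64(0.0021622256559976783))
top trivet circle ((0.5637099742889404, -0.3749287724494934), (0.17957742512226105, 0.1804465353488922), 59.42467498779297)
scene trivet circle ((0.56393963098526, -0.37452784180641174), (0.17804746329784393, 0.18368542194366455), 171.59396362304688)
from [0.1867 0.5959 0.2522] 72.6 linear [-40.52  41.59  13.22] rotz -7.4
```

```bash
python3 -m pendant '{"linear":[[-3,3,1],[-6,6.3,2],[-9,9.5,3],[-12,12.6,4],[-14.5,15,4.8],[-17,17.8,5.6],[-20,21,6.6],[-20,21,6.6],[-20,21,6.6],[-20,21,6.6]],"rotation":[[0,0,0],[0,0,0],[0,0,0],[0,0,0],[0,0,0],[0,0,0],[0,0,0],[0,0,0],[0,0,0],[0,0,0]],"grip":[0.4,0.4,0.4,0.4,0.4,0.4,0.4,0.4,0.4,0.4]}'
python3 -m pendant '{"linear":[[-4,4,1.3],[-8,8,2.6],[-12,12,4],[-16,16,5.3],[-20.5,20.6,6.6],[-20.5,20.6,6.6],[-20.5,20.6,6.6],[-20.5,20.6,6.6],[-20.5,20.6,6.6],[-20.5,20.6,6.6]],"rotation":[[0,0,-2],[0,0,-4],[0,0,-6],[0,0,-7.4],[0,0,-7.4],[0,0,-7.4],[0,0,-7.4],[0,0,-7.4],[0,0,-7.4],[0,0,-7.4]],"grip":[0.4,0.4,0.4,0.4,0.4,0.4,0.4,0.4,0.4,0.4]}'
python3 -c "
from h import *
goto(.4624,.0849,.069,80)"
```

```text
time: 0.93
tool_pos: [0.3275, 0.3427, 0.1872]
tool_rot: [-0.0, 0.806, 0.591, -0.0]
contact_force: [-0.1, -0.5, -0.3]
gripper_width: 0.598
time: 1.77
tool_pos: [0.463, 0.0867, 0.1216]
tool_rot: [-0.0, 0.766, 0.643, 0.0]
contact_force: [-1.0, -0.3, 0.8]
gripper_width: 0.6
from [0.463  0.0867 0.1216] 80.0 linear [-0.19 -0.03  5.26] rotz 0.0
```

```bash
python3 -m pendant '{"linear":[[-0.2,0,1],[-0.2,0,2],[-0.2,0,3],[-0.2,0,4],[-0.2,0,5.2],[-0.2,0,5.2],[-0.2,0,5.2],[-0.2,0,5.2],[-0.2,0,5.2],[-0.2,0,5.2]],"rotation":[[0,0,0],[0,0,0],[0,0,0],[0,0,0],[0,0,0],[0,0,0],[0,0,0],[0,0,0],[0,0,0],[0,0,0]],"grip":[0.4,0.4,0.4,0.4,0.4,0.4,0.6,0.8,1,1]}'
python3 -m pendant '{"linear":[[0,0,0],[0,0,0],[0,0,0],[0,0,-0.3],[0,0,-0.6],[0,0,-1],[0,0,-1.5],[0,0,-2],[0,0,-2.5],[0,0,-3]],"rotation":[[0,0,0],[0,0,0],[0,0,0],[0,0,0],[0,0,0],[0,0,0],[0,0,0],[0,0,0],[0,0,0],[0,0,0]],"grip":[1,1,1,1,1,1,1,1,1,1]}'
python3 - <<'E'
from h import *
c=np.radians(191);goto(.564+.095*np.cos(c),-.375+.095*np.sin(c),.19,101)
s=manip.state();print(s["ft_torque"],s["contact_force"])
snap("scene","s1",290,200,200,170,4)
E
```

```text
time: 2.6
tool_pos: [0.463, 0.0837, 0.0702]
tool_rot: [0.0, 0.766, 0.643, 0.001]
contact_force: [0.2, 1.7, -1.4]
gripper_width: 0.139
time: 3.43
tool_pos: [0.4624, 0.0835, 0.0998]
tool_rot: [0.0, 0.766, 0.643, -0.0]
contact_force: [-0.1, -0.6, -3.9]
gripper_width: 0.14
from [0.4624 0.0835 0.0998] 80.0 linear [-46.79   9.1   -9.02] rotz -21.0
[ 0.03087306  0.24627502 -0.00481907] [-0.11342463 -0.64825842 -3.9050875 ]
```

View pics/s1.png

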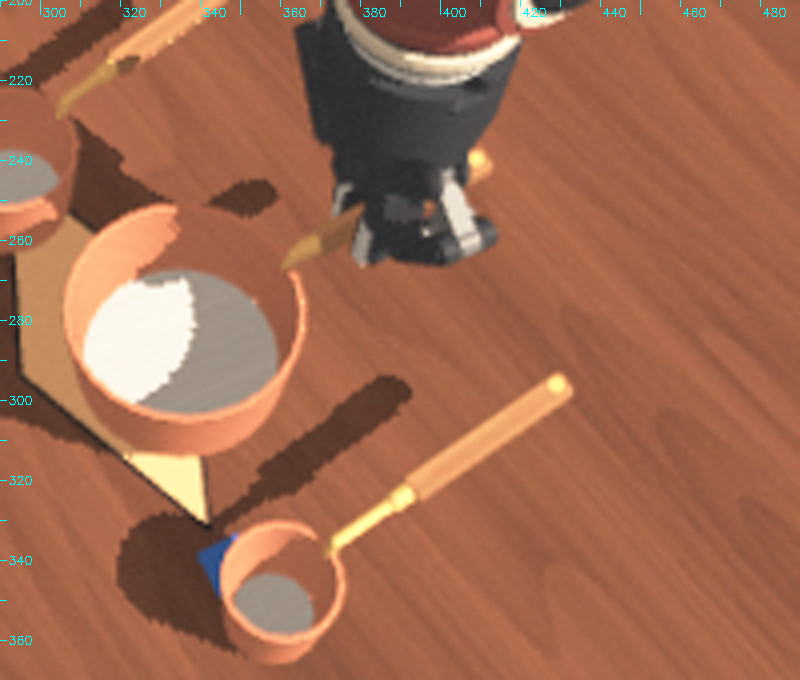

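```bash
python3 -m pendant '{"linear":[[0,0,-1.5],[0,0,-3.5],[-0.5,0,-6],[-2,0.5,-8],[-4.5,1,-9],[-7.5,1.5,-9],[-11,2.2,-9],[-14,2.8,-9],[-17,3.4,-9],[-20,4,-9]],"rotation":[[0,0,0],[0,0,0],[0,0,0],[0,0,0],[0,0,0],[0,0,0],[0,0,0],[0,0,0],[0,0,0],[0,0,0]],"grip":[1,1,1,1,1,1,1,1,1,1]}'
python3 -m pendant '{"linear":[[-3,0.6,0],[-6,1.2,0],[-9.5,1.8,0],[-13,2.5,0],[-16.5,3.2,0],[-20,4,0],[-23,4.5,0],[-25.2,4.9,0],[-26.5,5.1,0],[-26.8,5.1,0]],"rotation":[[0,0,-2],[0,0,-5],[0,0,-8],[0,0,-11],[0,0,-14],[0,0,-17],[0,0,-19],[0,0,-20.5],[0,0,-21],[0,0,-21]],"grip":[1,1,1,1,1,1,1,1,1,1]}'
python3 -c "
from h import *
c=np.radians(191);goto(.564+.095*np.cos(c),-.375+.095*np.sin(c),.080,101);print(manip.state()['gripper_width'])"
```

```text
time: 4.32
tool_pos: [0.4667, -0.122, 0.1896]
tool_rot: [0.0, 0.766, 0.643, -0.0]
contact_force: [1.3, -0.1, -3.3]
gripper_width: 0.138
time: 5.15
tool_pos: [0.4703, -0.3952, 0.1893]
tool_rot: [0.0, 0.637, 0.771, -0.0]
contact_force: [-0.5, 0.1, -2.7]
gripper_width: 0.137
from [ 0.4703 -0.3952  0.1893] 100.9 linear [ 0.2   0.08 10.93] rotz -0.1
0.13661367152436027
```

```bash
python3 -m pendant '{"linear":[[0.2,0,2],[0.2,0,4.5],[0.2,0,7],[0.2,0,9],[0.2,0,10],[0.2,0,10.5],[0.2,0,10.8],[0.2,0,11],[0.2,0,11.1],[0.2,0,11.1]],"rotation":[[0,0,0],[0,0,0],[0,0,0],[0,0,0],[0,0,0],[0,0,0],[0,0,0],[0,0,0],[0,0,0],[0,0,0]],"grip":[1,1,1,1,1,1,1,1,1,1]}'
python3 -m pendant '{"linear":[[0,0,0],[0,0,0],[0,0,0],[0,0,0],[0,0,-0.5],[0,0,-2],[0,0,-5],[0,0,-8],[0,0,-11],[0,0,-13]],"rotation":[[0,0,0],[0,0,0],[0,0,0],[0,0,0],[0,0,0],[0,0,0],[0,0,0],[0,0,0],[0,0,0],[0,0,0]],"grip":[0.7,0.6,0.5,0.5,0.5,0.5,0.5,0.5,0.5,0.5]}'
cat >> h.py <<'E'
def pair(fn,boxS,boxT,s=4):
    "scene crop above/left of top crop, one picture"
    for n,b,g in(("scene",boxS,"_s"),("top",boxT,"_t")): snap(n,fn+g,*b,s)
    a,b=cv2.imread(f"pics/{fn}_s.png"),cv2.imread(f"pics/{fn}_t.png")
    if boxS[3]!=boxT[3]:
        h=max(a.shape[0],b.shape[0]);a,b=[cv2.copyMakeBorder(i,0,h-i.shape[0],0,0,cv2.BORDER_CONSTANT) for i in(a,b)]
    o=np.hstack([a,b]);print(o.shape);cv2.imwrite(f"pics/{fn}.png",o)
E
python3 -c "
from h import *
pair('p1',(170,115,160,150),(375,195,40,150),4)
pair('p1',(170,115,160,150),(375,195,40,150),4) if 0 else None
snap('top','p1t',340,195,190,130,4)"
```

```text
time: 5.98
tool_pos: [0.4711, -0.3918, 0.0798]
tool_rot: [0.001, 0.636, 0.772, -0.0]
contact_force: [0.2, 0.2, -2.6]
gripper_width: 0.137
time: 6.82
tool_pos: [0.4711, -0.3921, 0.2126]
tool_rot: [0.002, 0.636, 0.772, -0.0]
contact_force: [0.3, 0.1, 0.0]
gripper_width: 0.503
(600, 800, 3)
```

View pics/p1t.png

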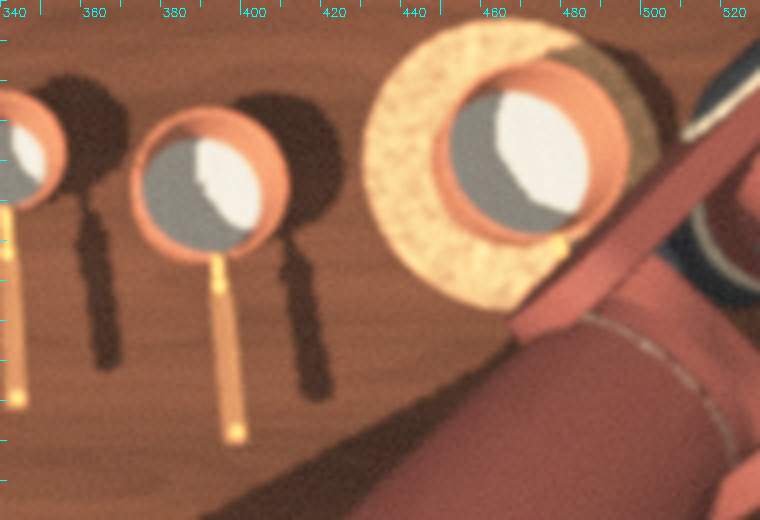

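Run:
```python
from h import *
print(atz("top",472.9,232.75,.064))
# scene view: rim by eye not needed; bounds of model
goto(.4478,-.1929,.12,94)
```

```text
[ 0.55927    -0.37326083  0.064     ]
from [ 0.4713 -0.3923  0.2115] 101.0 linear [20.02  1.49  9.15] rotz 7.0
```

View pics/p1.png

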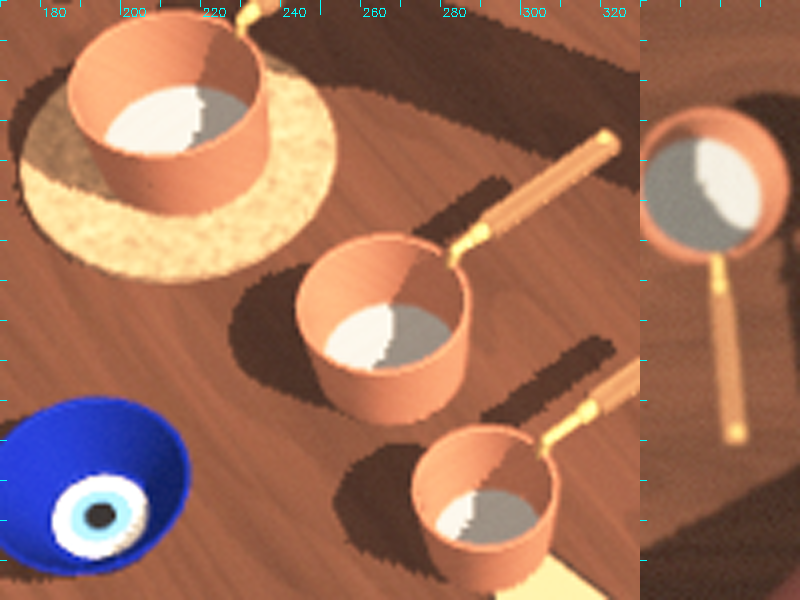

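```bash
cat >> h.py <<'E'
def fitrim(R,z,boxS,boxT):
    t=np.linspace(0,2*np.pi,180);P=[]
    def f(p):
        r=[]
        for n,b in(("scene",boxS),("top",boxT)):
            if b is None: continue
            q=np.array([proj(n,(p[0]+R*np.cos(a),p[1]+R*np.sin(a),z)) for a in t])
            r+=[q[:,0].min()-b[0],q[:,0].max()-b[1],q[:,1].min()-b[2],q[:,1].max()-b[3]]
        return np.array(r)
    b=boxT or boxS;c=atz("top" if boxT else "scene",(b[0]+b[1])/2,(b[2]+b[3])/2,z)
    s=least_squares(f,c[:2],x_scale=.01);print("rim",s.x.round(4),"res",s.fun.round(1));return s.x
E
python3 - <<'E'
from h import *
S=(187,231.75,117.5,154);T=(340+433/4,340+630/4,195+55/4,195+247/4)
fitrim(.054,.064,S,T);fitrim(.054,.064,S,None);fitrim(.054,.064,None,T)
S=(170+296/4,170+470/4,115+233/4,115+373/4);T=(372.75,412.75,221.5,261)
print("pan1");fitrim(.045,.0545,S,T)
fitpan(1,S,T,(170+607/4,115+141/4),(398.75,303))
E
```

```text
rim [ 0.5624 -0.375 ] res [-1.3  3.8 -0.1  0.1  2.2 -0.8  0.2 -2.5]
rim [ 0.5645 -0.3768] res [-2.5  2.5 -0.2  0. ]
rim [ 0.5596 -0.3732] res [ 1.5 -1.5  1.3 -1.3]
pan1
rim [ 0.5412 -0.1864] res [-0.1  0.2 -0.5 -0.3  0.5 -1.1  0.6 -1.1]
1 base 0.5427 -0.1864 psi 183.8 dz -0.0008 rms px 0.94 grip [ 0.4479 -0.1927]
```

Run:
```python
from h import *
S=(187,236.75,117.5,154);T=(340+433/4,340+630/4,195+55/4,195+247/4)
x=fitrim(.054,.064,S,T);fitrim(.054,.064,S,None);fitrim(.054,.064,None,T)
e=atz("top",478.75,255.5,.07);print(e,np.degrees(np.arctan2(e[1]-x[1],e[0]-x[0])))
```

```text
rim [ 0.5599 -0.3733] res [ 0.1  0.1 -0.1  0.1  1.5 -1.4  1.2 -1.4]
rim [ 0.5602 -0.3734] res [-0.   0.  -0.1  0.1]
rim [ 0.5596 -0.3732] res [ 1.5 -1.5  1.3 -1.3]
[ 0.50460899 -0.38251203  0.07      ] -170.5750219925599
```

```bash
python3 -c "
from h import *
goto(.4464,-.193,.12,94)"
python3 -m pendant '{"linear":[[3,0.2,0],[6.5,0.5,1],[10,0.8,3],[13.5,1.2,5],[17,1.5,7],[20,1.6,9],[20,1.6,9.1],[20,1.6,9.1],[20,1.6,9.1],[20,1.6,9.1]],"rotation":[[0,0,1],[0,0,3],[0,0,5],[0,0,7],[0,0,7],[0,0,7],[0,0,7],[0,0,7],[0,0,7],[0,0,7]],"grip":[0.5,0.5,0.5,0.5,0.5,0.5,0.5,0.5,0.5,0.5]}'
python3 -c "
from h import *
goto(.4464,-.193,.0685,94)"
```

```text
from [ 0.4713 -0.3923  0.2115] 101.0 linear [20.04  1.35  9.15] rotz 7.0
time: 7.8
tool_pos: [0.4485, -0.193, 0.1181]
tool_rot: [0.001, 0.682, 0.731, 0.0]
contact_force: [-0.1, 0.9, 0.5]
gripper_width: 0.498
from [ 0.4485 -0.193   0.1181] 93.9 linear [ 0.02 -0.21  4.96] rotz -0.1
```

```bash
python3 -m pendant '{"linear":[[0,-0.2,1],[0,-0.2,2],[0,-0.2,3],[0,-0.2,4],[0,-0.2,5],[0,-0.2,5],[0,-0.2,5],[0,-0.2,5],[0,-0.2,5],[0,-0.2,5]],"rotation":[[0,0,0],[0,0,0],[0,0,0],[0,0,0],[0,0,0],[0,0,0],[0,0,0],[0,0,0],[0,0,0],[0,0,0]],"grip":[0.5,0.5,0.5,0.5,0.5,0.5,0.6,0.8,1,1]}'
python3 -m pendant '{"linear":[[0,0,0],[0,0,0],[0,0,0],[0,0,-0.5],[0,0,-1.5],[0,0,-3],[0,0,-5],[0,0,-7],[0,0,-9],[0,0,-11]],"rotation":[[0,0,0],[0,0,0],[0,0,0],[0,0,0],[0,0,0],[0,0,0],[0,0,0],[0,0,0],[0,0,0],[0,0,0]],"grip":[1,1,1,1,1,1,1,1,1,1]}'
python3 -m pendant '{"linear":[[0,0,-1],[0,0,-1],[0,0,-1],[0,0,-1],[0,0,-1],[0,0,-1],[0,0,-1],[0,0,-1],[0,0,-1],[0,0,-1]],"rotation":[[0,0,0],[0,0,0],[0,0,0],[0,0,0],[0,0,0],[0,0,0],[0,0,0],[0,0,0],[0,0,0],[0,0,0]],"grip":[1,1,1,1,1,1,1,1,1,1]}'
python3 -c "
from h import *
goto(.4702,-.3424,.19,71)"
```

```text
time: 8.63
tool_pos: [0.4463, -0.1923, 0.068]
tool_rot: [0.001, 0.682, 0.731, 0.0]
contact_force: [0.4, -0.9, 0.2]
gripper_width: 0.142
time: 9.47
tool_pos: [0.4453, -0.1917, 0.1784]
tool_rot: [-0.0, 0.682, 0.731, -0.0]
contact_force: [-0.1, -0.6, -3.0]
gripper_width: 0.141
time: 10.3
tool_pos: [0.4459, -0.192, 0.1872]
tool_rot: [-0.0, 0.682, 0.731, -0.0]
contact_force: [-0.3, -0.1, -3.0]
gripper_width: 0.138
from [ 0.4459 -0.192   0.1872] 94.0 linear [-15.17   1.38  -0.28] rotz 23.0
```

```bash
python3 -m pendant '{"linear":[[-1,0.1,0],[-2.5,0.2,0],[-4.5,0.4,0],[-6.5,0.6,0],[-9,0.8,0],[-11.5,1,0],[-13.5,1.2,0],[-14.7,1.3,0],[-15.2,1.4,0],[-15.2,1.4,0]],"rotation":[[0,0,2],[0,0,5],[0,0,8],[0,0,11],[0,0,14],[0,0,17],[0,0,20],[0,0,22],[0,0,23],[0,0,23]],"grip":[1,1,1,1,1,1,1,1,1,1]}'
python3 -m pendant '{"linear":[[0,0,0],[0,0,0],[0,0,0],[0,0,0.5],[0,0,1],[0,0,1.5],[0,0,2],[0,0,2.5],[0,0,3],[0,0,3]],"rotation":[[0,0,0],[0,0,0],[0,0,0],[0,0,0],[0,0,0],[0,0,0],[0,0,0],[0,0,0],[0,0,0],[0,0,0]],"grip":[1,1,1,1,1,1,1,1,1,1]}'
python3 - <<'E'
from h import *
goto(.4702,-.3424,.0805,71);print(manip.state()["contact_force"])
pair('p2',(165,85,110,110),(420,190,90,110),4)
E
```

```text
time: 11.13
tool_pos: [0.4704, -0.3436, 0.1871]
tool_rot: [-0.0, 0.815, 0.58, 0.0]
contact_force: [0.3, 0.1, -2.3]
gripper_width: 0.138
time: 11.97
tool_pos: [0.4698, -0.342, 0.1555]
tool_rot: [-0.001, 0.814, 0.581, -0.0]
contact_force: [-0.4, -0.0, -3.0]
gripper_width: 0.138
from [ 0.4698 -0.342   0.1555] 71.0 linear [-0.02  0.05  7.5 ] rotz -0.0
[-0.36894613 -0.02089408 -3.00011834]
(440, 800, 3)
```

View pics/p2.png

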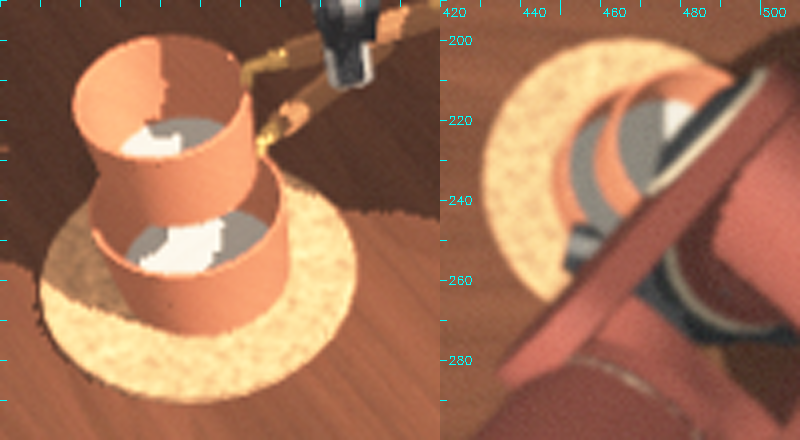

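Run:
```python
from h import *
for z in(.136,.142): fitrim(.045,z,(183.25,229,93.75,125),None)
```

```text
rim [ 0.5571 -0.3758] res [ 0.8 -0.8 -0.   0.1]
rim [ 0.5593 -0.3696] res [ 0.6 -0.6 -0.2  0.2]
```

```bash
python3 -m pendant '{"linear":[[-0.1,0,0.5],[-0.1,0,1.5],[-0.1,0,2.5],[-0.1,0,3.5],[-0.1,0,4.5],[-0.1,0,5.3],[-0.1,0,6],[-0.1,0,6.5],[-0.1,0,7],[-0.1,0,7.3]],"rotation":[[0,0,0],[0,0,0],[0,0,0],[0,0,0],[0,0,0],[0,0,0],[0,0,0],[0,0,0],[0,0,0],[0,0,0]],"grip":[1,1,1,1,1,1,1,1,1,1]}'
python3 -m pendant '{"linear":[[0,0,0.1],[0,0,0.2],[0,0,0.2],[0,0,0.2],[0,0,0.2],[0,0,0.2],[0,0,0.2],[0,0,0.2],[0,0,0.2],[0,0,0.2]],"rotation":[[0,0,0],[0,0,0],[0,0,0],[0,0,0],[0,0,0],[0,0,0],[0,0,0],[0,0,0],[0,0,0],[0,0,0]],"grip":[1,1,1,1,1,1,1,1,1,1]}'
```

```text
time: 12.9
tool_pos: [0.4701, -0.3435, 0.0837]
tool_rot: [-0.0, 0.814, 0.581, -0.0]
contact_force: [-0.6, 0.1, -2.7]
gripper_width: 0.143
time: 13.73
tool_pos: [0.4701, -0.3436, 0.0824]
tool_rot: [0.0, 0.814, 0.581, -0.0]
contact_force: [0.1, 0.0, -2.1]
gripper_width: 0.14
```

```bash
python3 -m pendant '{"linear":[[0,0,0.05],[0,0,0.1],[0,0,0.15],[0,0,0.2],[0,0,0.2],[0,0,0.2],[0,0,0.2],[0,0,0.2],[0,0,0.2],[0,0,0.2]],"rotation":[[0,0,0],[0,0,0],[0,0,0],[0,0,0],[0,0,0],[0,0,0],[0,0,0],[0,0,0],[0,0,0],[0,0,0]],"grip":[1,1,1,1,1,1,1,1,1,1]}'
python3 -m pendant '{"linear":[[0,0,0],[0,0,0],[0,0,0],[0,0,0],[0,0,-0.5],[0,0,-2],[0,0,-5],[0,0,-8],[0,0,-11],[0,0,-13]],"rotation":[[0,0,0],[0,0,0],[0,0,0],[0,0,0],[0,0,0],[0,0,0],[0,0,0],[0,0,0],[0,0,0],[0,0,0]],"grip":[0.8,0.7,0.6,0.6,0.6,0.6,0.6,0.6,0.6,0.6]}'
python3 -m pendant '{"linear":[[3,0,0],[6,0,0],[9,0,0],[12,0,0],[15,0,0],[18,0,0],[18,0,0],[18,0,0],[18,0,0],[18,0,0]],"rotation":[[0,0,0],[0,0,0],[0,0,0],[0,0,0],[0,0,0],[0,0,0],[0,0,0],[0,0,0],[0,0,0],[0,0,0]],"grip":[0.6,0.6,0.6,0.6,0.6,0.6,0.6,0.6,0.6,0.6]}'
python3 - <<'E'
from h import *
snap("scene","sx",165,100,200,170,4)
a=cv2.imread("pics/sx.png")
snap("top","tx",310,190,200,120,4);b=cv2.imread("pics/tx.png")
cv2.imwrite("pics/p3.png",cv2.resize(np.vstack([a,b]),None,fx=.68,fy=.68) if 0 else np.vstack([a[:,:],b])[:0+1160])
# compare pan2 and pan3 patches with the first picture
t0=cv2.imread("pics/top0.png");t1=cv2.imread("pics/full_tx.png")
for n,(x,y,w,h) in{"2":(322,212,40,88),"3":(222,208,30,80)}.items():
    d=cv2.absdiff(t0,t1)[y:y+h,x:x+w];print(n,d.mean(),(d.max(2)>60).mean())
i=np.hstack([cv2.resize(a,(470,400)),cv2.resize(b,(330,198)) if 0 else a[:400,:1]]);
E
```

```text
time: 14.57
tool_pos: [0.4701, -0.3436, 0.0804]
tool_rot: [0.0, 0.814, 0.581, -0.0]
contact_force: [-0.5, 0.1, -1.5]
gripper_width: 0.137
time: 15.4
tool_pos: [0.471, -0.3444, 0.2144]
tool_rot: [0.002, 0.814, 0.581, 0.0]
contact_force: [0.3, -0.3, 1.3]
gripper_width: 0.401
time: 16.23
tool_pos: [0.5286, -0.1743, 0.2105]
tool_rot: [0.0, 0.814, 0.58, -0.0]
contact_force: [-0.6, -0.4, -0.1]
gripper_width: 0.396
2 5.961837121212121 0.033522727272727273
3 9.903888888888888 0.14416666666666667
```

View pics/sx.png

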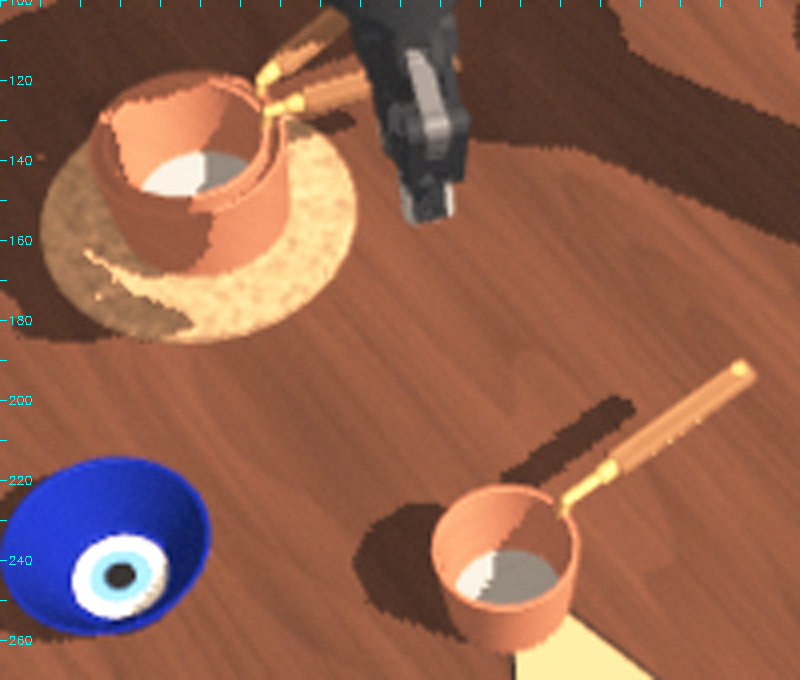

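Run:
```python
from h import *
S=(273,309.75,221.25,252.5);T=(220+421/4,220+547/4,200+69/4,200+195/4)
x=fitrim(.036,.053,S,T)
for L in(.150,.153):
  e,g=tri((350.3,192.5),(344,294.75));ps=np.arctan2(e[1]-x[1],e[0]-x[0])
g=x+.095*np.array([np.cos(ps),np.sin(ps)]);print(np.degrees(ps),g)
goto(g[0],g[1],.12,np.degrees(ps)-90)
s0=cv2.imread("pics/scene0.png");s1=cv2.imread("pics/full_sx.png")
print(cv2.absdiff(s0,s1)[330:364,342:380].mean())
c=np.radians(131);print(.5605+.095*np.cos(c),-.374+.095*np.sin(c))
```

```text
rim [ 0.5606 -0.0648] res [-0.3  0.1 -0.7 -0.2  0.  -0.9  0.6 -0.9]
-177.78099713025844 [ 0.46566864 -0.06851074]
from [ 0.5285 -0.1744  0.2104] 70.9 linear [ 7.95 -9.4   9.04] rotz -21.3
4.1109391124871
0.4981743922459018 -0.3023025898788366
```

```bash
python3 -m pendant '{"linear":[[1.5,-2,0],[3,-4,1],[5,-6,3],[7,-8,5],[8,-9.4,7],[8,-9.4,9],[8,-9.4,9],[8,-9.4,9],[8,-9.4,9],[8,-9.4,9]],"rotation":[[0,0,-5],[0,0,-10],[0,0,-15],[0,0,-20],[0,0,-21.3],[0,0,-21.3],[0,0,-21.3],[0,0,-21.3],[0,0,-21.3],[0,0,-21.3]],"grip":[0.5,0.5,0.5,0.5,0.5,0.5,0.5,0.5,0.5,0.5]}'
python3 -c "
from h import *
goto(.4657,-.0685,.068,92.2)"
```

```text
time: 17.17
tool_pos: [0.4673, -0.0682, 0.1223]
tool_rot: [0.001, 0.693, 0.721, 0.001]
contact_force: [0.1, 0.3, 0.2]
gripper_width: 0.5
from [ 0.4673 -0.0682  0.1223] 92.2 linear [-0.02 -0.17  5.43] rotz 0.0
```

```bash
python3 -m pendant '{"linear":[[0,-0.1,1],[0,-0.1,2],[0,-0.1,3],[0,-0.1,4],[0,-0.1,5],[0,-0.1,5.4],[0,-0.1,5.4],[0,-0.1,5.4],[0,-0.1,5.4],[0,-0.1,5.4]],"rotation":[[0,0,0],[0,0,0],[0,0,0],[0,0,0],[0,0,0],[0,0,0],[0,0,0],[0,0,0],[0,0,0],[0,0,0]],"grip":[0.5,0.5,0.5,0.5,0.5,0.5,0.6,0.8,1,1]}'
python3 -m pendant '{"linear":[[0,0,0],[0,0,0],[0,0,0],[0,0,-0.5],[0,0,-1.5],[0,0,-3],[0,0,-5],[0,0,-7],[0,0,-9],[0,0,-12]],"rotation":[[0,0,0],[0,0,0],[0,0,0],[0,0,0],[0,0,0],[0,0,0],[0,0,0],[0,0,0],[0,0,0],[0,0,0]],"grip":[1,1,1,1,1,1,1,1,1,1]}'
python3 -c "
from h import *
goto(.4982,-.3023,.19,41)"
```

```text
time: 18.0
tool_pos: [0.4654, -0.0674, 0.0669]
tool_rot: [0.001, 0.693, 0.721, 0.0]
contact_force: [-0.3, 0.2, 0.3]
gripper_width: 0.139
time: 18.83
tool_pos: [0.4633, -0.0667, 0.1858]
tool_rot: [-0.002, 0.693, 0.721, -0.001]
contact_force: [0.3, 0.0, -1.3]
gripper_width: 0.14
from [ 0.4633 -0.0667  0.1858] 92.3 linear [-23.68   2.55  -0.42] rotz 51.3
```

```bash
python3 -m pendant '{"linear":[[-1,0.1,0],[-3,0.3,-0.4],[-5.5,0.6,-0.4],[-8,0.9,-0.4],[-11,1.2,-0.4],[-14,1.5,-0.4],[-17,1.8,-0.4],[-20,2.1,-0.4],[-22.5,2.4,-0.4],[-23.7,2.5,-0.4]],"rotation":[[0,0,3],[0,0,8],[0,0,13],[0,0,19],[0,0,25],[0,0,31],[0,0,37],[0,0,43],[0,0,48],[0,0,51.3]],"grip":[1,1,1,1,1,1,1,1,1,1]}'
python3 -m pendant '{"linear":[[0,0,0],[0,0,0],[0,0,0],[0,0,0.5],[0,0,1],[0,0,1.5],[0,0,2],[0,0,2.5],[0,0,3],[0,0,3]],"rotation":[[0,0,0],[0,0,0],[0,0,0],[0,0,0],[0,0,0],[0,0,0],[0,0,0],[0,0,0],[0,0,0],[0,0,0]],"grip":[1,1,1,1,1,1,1,1,1,1]}'
python3 - <<'E'
from h import *
goto(.4982,-.3023,.0835,41);print(manip.state()["contact_force"])
pair('p4',(165,85,110,110),(420,190,90,110),4)
E
```

```text
time: 19.67
tool_pos: [0.4993, -0.3058, 0.1911]
tool_rot: [0.001, 0.938, 0.347, -0.0]
contact_force: [0.7, 0.4, -1.5]
gripper_width: 0.144
time: 20.5
tool_pos: [0.4987, -0.3024, 0.1585]
tool_rot: [-0.001, 0.937, 0.35, -0.001]
contact_force: [-0.4, 0.9, -1.5]
gripper_width: 0.141
from [ 0.4987 -0.3024  0.1585] 41.0 linear [-0.03 -0.04  7.5 ] rotz 0.0
[-0.43230116  0.87672185 -1.46951412]
(440, 800, 3)
```

View pics/p4.png

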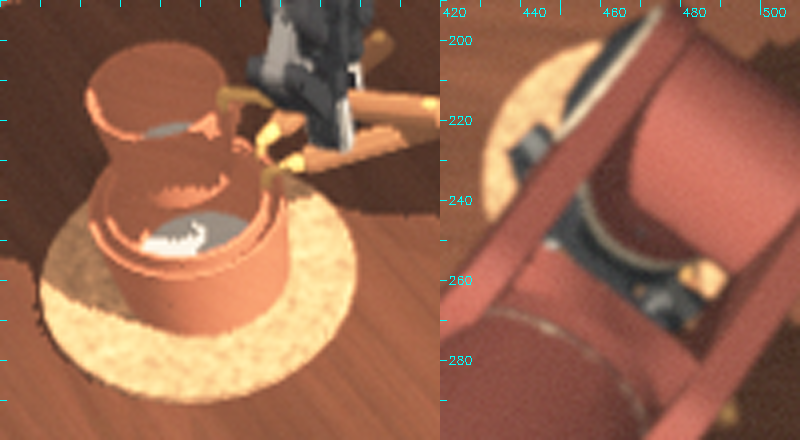

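Run:
```python
from h import *
for z in(.1446,.141): fitrim(.036,z,(186.5,222.25,95.5,120),None)
fitrim(.045,.0665,(190.25,232,116.5,150.5),None)
```

```text
rim [ 0.561  -0.3727] res [ 0.  -0.  -0.4  0.4]
rim [ 0.5598 -0.3765] res [ 0.1 -0.1 -0.3  0.3]
rim [ 0.5595 -0.3772] res [ 0.1 -0.1  1.8 -1.7]
```

```bash
python3 -m pendant '{"linear":[[-0.1,0.1,0.5],[-0.1,0.1,1.5],[-0.1,0.1,2.5],[-0.1,0.1,3.5],[-0.1,0.1,4.5],[-0.1,0.1,5.3],[-0.1,0.1,6],[-0.1,0.1,6.5],[-0.1,0.1,7],[-0.1,0.1,7.3]],"rotation":[[0,0,0],[0,0,0],[0,0,0],[0,0,0],[0,0,0],[0,0,0],[0,0,0],[0,0,0],[0,0,0],[0,0,0]],"grip":[1,1,1,1,1,1,1,1,1,1]}'
python3 -m pendant '{"linear":[[0,0,0.1],[0,0,0.15],[0,0,0.2],[0,0,0.25],[0,0,0.3],[0,0,0.3],[0,0,0.3],[0,0,0.3],[0,0,0.3],[0,0,0.3]],"rotation":[[0,0,0],[0,0,0],[0,0,0],[0,0,0],[0,0,0],[0,0,0],[0,0,0],[0,0,0],[0,0,0],[0,0,0]],"grip":[1,1,1,1,1,1,1,1,1,1]}'
```

```text
time: 21.43
tool_pos: [0.4992, -0.3044, 0.0867]
tool_rot: [-0.0, 0.937, 0.35, -0.0]
contact_force: [-0.1, -0.5, -1.7]
gripper_width: 0.135
time: 22.27
tool_pos: [0.4993, -0.3044, 0.0844]
tool_rot: [0.0, 0.937, 0.35, 0.0]
contact_force: [-1.3, 1.1, -2.2]
gripper_width: 0.136
```

```bash
python3 -m pendant '{"linear":[[0,0,0.05],[0,0,0.1],[0,0,0.15],[0,0,0.15],[0,0,0.15],[0,0,0.15],[0,0,0.15],[0,0,0.15],[0,0,0.15],[0,0,0.15]],"rotation":[[0,0,0],[0,0,0],[0,0,0],[0,0,0],[0,0,0],[0,0,0],[0,0,0],[0,0,0],[0,0,0],[0,0,0]],"grip":[1,1,1,1,1,1,1,1,1,1]}'
python3 -m pendant '{"linear":[[0,0,0],[0,0,0],[0,0,0],[0,0,0],[0,0,-0.5],[0,0,-2],[0,0,-5],[0,0,-8],[0,0,-11],[0,0,-13]],"rotation":[[0,0,0],[0,0,0],[0,0,0],[0,0,0],[0,0,0],[0,0,0],[0,0,0],[0,0,0],[0,0,0],[0,0,0]],"grip":[0.8,0.7,0.6,0.6,0.6,0.6,0.6,0.6,0.6,0.6]}'
python3 - <<'E'
from h import *
goto(.48,-.0,.21,90)
S=(290+220/4,290+346/4,230+401/4,230+524/4);T=(220+16/4,220+112/4,200+42/4,200+134/4)
x=fitrim(.027,.0515,S,T);e,g=tri((430,296.75),(230.5,283));ps=np.arctan2(e[1]-x[1],e[0]-x[0]);print(np.degrees(ps),x+.095*np.array([np.cos(ps),np.sin(ps)]))
E
```

```text
time: 23.1
tool_pos: [0.4993, -0.3044, 0.0829]
tool_rot: [0.0, 0.937, 0.35, 0.0]
contact_force: [-0.4, 0.9, -0.5]
gripper_width: 0.138
time: 23.93
tool_pos: [0.5002, -0.3051, 0.2169]
tool_rot: [0.002, 0.937, 0.35, 0.001]
contact_force: [0.5, -0.9, 0.7]
gripper_width: 0.399
from [ 0.5002 -0.3051  0.2169] 41.0 linear [ 18.49 -24.35   0.69] rotz -49.0
rim [0.5864 0.1835] res [-0.3 -0.2 -0.3 -0.3  0.  -1.1  0.4 -0.3]
177.67998970509734 [0.49143957 0.1873817 ]
```

```bash
python3 -m pendant '{"linear":[[1.5,-2.5,0],[3,-5.5,0],[4.5,-8,0],[6,-11,0],[7.5,-14,0],[9,-16.5,0],[9,-16.5,0],[9,-16.5,0],[9,-16.5,0],[9,-16.5,0]],"rotation":[[0,0,-5],[0,0,-10],[0,0,-16],[0,0,-22],[0,0,-28],[0,0,-34],[0,0,-40],[0,0,-46],[0,0,-49],[0,0,-49]],"grip":[0.5,0.5,0.5,0.5,0.5,0.5,0.5,0.5,0.5,0.5]}'
python3 - <<'E'
from h import *
snap("scene","sy",165,85,200,73,4);snap("top","ty",220,198,200,77,4)
f=cv2.imread("pics/full_sy.png");crop(f,"sy",285,228,150,148,4)
g=cv2.imread("pics/full_ty.png");crop(g,"ty",215,198,150,100,4)
crop(f,"sz",165,85,50,148,4)
cv2.imwrite("pics/p5.png",np.hstack([cv2.imread("pics/sy.png"),cv2.imread("pics/sz.png")])) 
t0=cv2.imread("pics/top0.png");print(cv2.absdiff(t0,g)[208:240,222:252].mean())
s0=cv2.imread("pics/scene0.png");print(cv2.absdiff(s0,f)[330:366,342:380].mean())
E
```

```text
time: 24.77
tool_pos: [0.459, -0.1206, 0.2134]
tool_rot: [0.0, 0.707, 0.708, 0.0]
contact_force: [-0.1, 0.7, 0.5]
gripper_width: 0.498
2.270486111111111
4.046783625730995
```

View pics/sy.png

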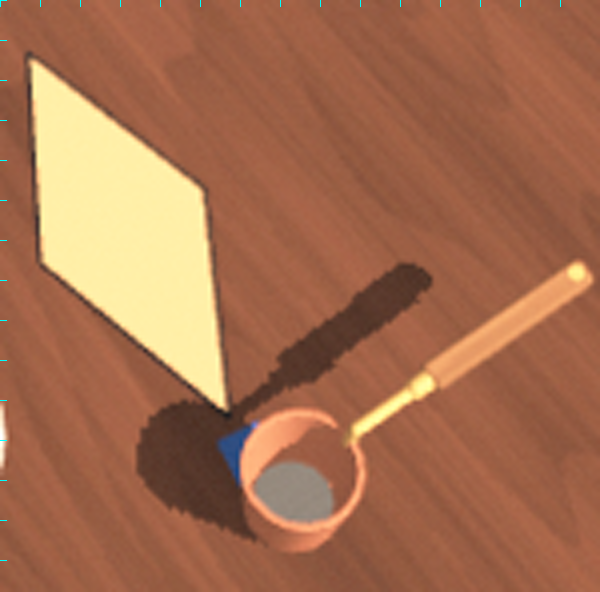

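Run:
```python
from h import *
def diam(C):
    # fit pose (x,y,th) to corners a,b,c,d
    L=np.array([(0,.11),(.045,0),(0,-.11),(-.045,0)])
    def f(p):
        c,s=np.cos(p[2]),np.sin(p[2]);return (L@np.array([[c,s],[-s,c]])+p[:2]-C).ravel()
    r=least_squares(f,[*C.mean(0),0]);print(r.x.round(4),np.degrees(r.x[2]).round(2),"res mm",(1e3*r.fun).round(1));return r.x
C=np.array([atz("scene",u,v,0)[:2] for u,v in((342.5,331.5),(295,293.75),(292,241.5),(336.25,275))]);print(C.round(4));diam(C)
for n,fn,(x,y,w,h) in(("top","ty",(245,205,120,60)),("scene","sy",(285,235,65,105))):
    g=cv2.imread(f"pics/full_{fn}.png")[y:y+h,x:x+w].astype(int)
    m=((g[...,1]>140)&(g[...,2]-g[...,0]<140)&(g[...,2]>150)).astype(np.uint8)
    c=max(cv2.findContours(m,cv2.RETR_EXTERNAL,cv2.CHAIN_APPROX_NONE)[0],key=cv2.contourArea)
    W=np.array([atz(n,x+q[0][0],y+q[0][1],0)[:2] for q in c])
    # fit diamond to contour (inset i)
    def f(p):
        c_,s_=np.cos(p[2]),np.sin(p[2]);q=(W-p[:2])@np.array([[c_,-s_],[s_,c_]])
        return (np.abs(q[:,0])/.045+np.abs(q[:,1])/.11-p[3])*.0417
    r=least_squares(f,[*W.mean(0),0,1],loss="soft_l1",f_scale=.002);print(n,len(W),r.x.round(4),np.degrees(r.x[2]).round(2),"rms mm",1e3*np.sqrt(np.mean(r.fun**2)))
goto(.4914,.1874,.12,87.7)
```

```text
[[ 0.583   0.1336]
 [ 0.6116  0.0196]
 [ 0.5501 -0.081 ]
 [ 0.5221  0.0335]]
[ 0.5667  0.0264 -0.1527] -8.75 res mm [ 0.4  1.5 -0.4  0.  -0.1 -1.3  0.1 -0.3]
top 168 [ 0.5679  0.0264 -0.1591  0.9843] -9.11 rms mm 0.688577647551424
scene 192 [ 0.5671  0.025  -0.161   0.9596] -9.23 rms mm 0.5354024264898669
from [ 0.4591 -0.1208  0.2132] 89.9 linear [30.83  3.19  9.32] rotz 2.2
```

```bash
python3 -m pendant '{"linear":[[2,0.2,0],[5,0.5,0],[8.5,0.9,0],[12,1.2,0],[16,1.6,0],[20,2,1],[24,2.5,3],[28,3,5],[30.8,3.1,7],[30.8,3.1,9.3]],"rotation":[[0,0,0],[0,0,1],[0,0,2.2],[0,0,2.2],[0,0,2.2],[0,0,2.2],[0,0,2.2],[0,0,2.2],[0,0,2.2],[0,0,2.2]],"grip":[0.5,0.5,0.5,0.5,0.5,0.5,0.5,0.5,0.5,0.5]}'
python3 -c "
from h import *
goto(.4914,.1874,.067,87.7)"
```

```text
time: 25.7
tool_pos: [0.4905, 0.192, 0.1198]
tool_rot: [-0.0, 0.719, 0.695, 0.002]
contact_force: [-1.0, 0.2, 0.0]
gripper_width: 0.497
from [0.4905 0.192  0.1198] 88.0 linear [-0.45  0.1   5.28] rotz 0.3
```

```bash
python3 -c "
from plant import manip
for i in range(4): manip.grab_frame('top')
from h import *
goto(.4914,.1874,.067,87.7)"
```

```text
from [0.4899 0.1867 0.1197] 87.7 linear [0.07 0.15 5.27] rotz 0.0
```

```bash
python3 -m pendant '{"linear":[[0,0.1,1],[0,0.1,2],[0,0.1,3],[0,0.1,4],[0,0.1,5],[0,0.1,5.3],[0,0.1,5.3],[0,0.1,5.3],[0,0.1,5.3],[0,0.1,5.3]],"rotation":[[0,0,0],[0,0,0],[0,0,0],[0,0,0],[0,0,0],[0,0,0],[0,0,0],[0,0,0],[0,0,0],[0,0,0]],"grip":[0.5,0.5,0.5,0.5,0.5,0.5,0.6,0.8,1,1]}'
python3 -m pendant '{"linear":[[0,0,0],[0,0,0],[0,0,0],[0,0,-0.5],[0,0,-1.5],[0,0,-3],[0,0,-5],[0,0,-7],[0,0,-9],[0,0,-12]],"rotation":[[0,0,0],[0,0,0],[0,0,0],[0,0,0],[0,0,0],[0,0,0],[0,0,0],[0,0,0],[0,0,0],[0,0,0]],"grip":[1,1,1,1,1,1,1,1,1,1]}'
python3 -c "
from h import *
c=np.radians(101)
goto(.56+.095*np.cos(c),-.375+.095*np.sin(c),.19,11)"
```

```text
time: 26.73
tool_pos: [0.4915, 0.1873, 0.0675]
tool_rot: [0.0, 0.721, 0.693, 0.001]
contact_force: [0.0, -0.1, -0.2]
gripper_width: 0.139
time: 27.57
tool_pos: [0.4894, 0.1868, 0.1864]
tool_rot: [-0.001, 0.721, 0.693, -0.002]
contact_force: [0.2, 1.3, -1.9]
gripper_width: 0.138
from [0.4894 0.1868 0.1864] 87.8 linear [-46.61   7.04  -0.36] rotz 76.8
```

```bash
python3 -m pendant '{"linear":[[-1,0.2,0],[-3,0.5,-0.4],[-5.5,0.9,-0.4],[-8.5,1.3,-0.4],[-11.5,1.7,-0.4],[-14.5,2.2,-0.4],[-17.5,2.7,-0.4],[-20.5,3.1,-0.4],[-23,3.5,-0.4],[-24,3.6,-0.4]],"rotation":[[0,0,2],[0,0,6],[0,0,10],[0,0,14],[0,0,18],[0,0,22],[0,0,26],[0,0,30],[0,0,34],[0,0,36]],"grip":[1,1,1,1,1,1,1,1,1,1]}'
python3 -m pendant '{"linear":[[0,0,0],[0,0,0],[0,0,0],[0,0,0],[0,0,0],[0,0,0],[0,0,0],[0,0,0],[0,0,0],[0,0,0]],"rotation":[[0,0,3],[0,0,8],[0,0,14],[0,0,20],[0,0,26],[0,0,32],[0,0,37],[0,0,40],[0,0,40.8],[0,0,40.8]],"grip":[1,1,1,1,1,1,1,1,1,1]}'
python3 -c "
from h import *
c=np.radians(101)
goto(.56+.095*np.cos(c),-.375+.095*np.sin(c),.19,11)"
```

```text
time: 28.4
tool_pos: [0.5177, -0.0572, 0.191]
tool_rot: [0.001, 0.901, 0.434, -0.0]
contact_force: [-0.1, 0.2, -1.1]
gripper_width: 0.139
time: 29.23
tool_pos: [0.5176, -0.0538, 0.1908]
tool_rot: [-0.0, 0.995, 0.096, -0.0]
contact_force: [-0.4, -0.6, -0.7]
gripper_width: 0.141
from [ 0.5176 -0.0538  0.1908] 11.0 linear [-1.98 22.84  0.08] rotz 0.0
```

```bash
python3 -m pendant '{"linear":[[-0.1,1,0],[-0.3,3,0],[-0.5,6,0],[-0.8,9,0],[-1,12,0],[-1.3,15,0],[-1.6,18,0],[-1.8,20.5,0],[-2,22.3,0],[-2,22.8,0]],"rotation":[[0,0,0],[0,0,0],[0,0,0],[0,0,0],[0,0,0],[0,0,0],[0,0,0],[0,0,0],[0,0,0],[0,0,0]],"grip":[1,1,1,1,1,1,1,1,1,1]}'
python3 -m pendant '{"linear":[[0,0,0],[0,0,0],[0,0,0],[0,0,0.5],[0,0,1],[0,0,1.5],[0,0,2],[0,0,2.5],[0,0,3],[0,0,3]],"rotation":[[0,0,0],[0,0,0],[0,0,0],[0,0,0],[0,0,0],[0,0,0],[0,0,0],[0,0,0],[0,0,0],[0,0,0]],"grip":[1,1,1,1,1,1,1,1,1,1]}'
python3 - <<'E'
from h import *
c=np.radians(101)
goto(.56+.095*np.cos(c),-.375+.095*np.sin(c),.0875,11);print(manip.state()["contact_force"])
pair('p6',(165,85,110,110),(420,190,90,110),4)
E
```

```text
time: 30.07
tool_pos: [0.5413, -0.2848, 0.1908]
tool_rot: [0.0, 0.996, 0.095, -0.0]
contact_force: [-0.0, -0.0, -0.8]
gripper_width: 0.137
time: 30.9
tool_pos: [0.5409, -0.2812, 0.159]
tool_rot: [-0.001, 0.995, 0.096, -0.001]
contact_force: [0.3, -0.5, -2.1]
gripper_width: 0.14
from [ 0.5409 -0.2812  0.159 ] 11.0 linear [0.09 0.08 7.15] rotz -0.0
[ 0.34541911 -0.54806137 -2.06280496]
(440, 800, 3)
```

View pics/p6.png

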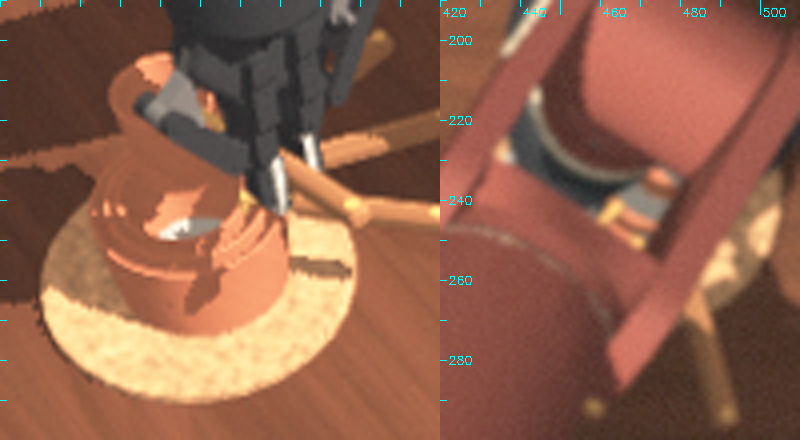

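Run:
```python
from h import *
t=np.linspace(0,6.283,200)
for X,Y in((.56,-.375),(.56,-.379),(.56,-.371)):
  q=np.array([proj("scene",(X+.027*np.cos(a),Y+.027*np.sin(a),.143)) for a in t]);print(X,Y,q.min(0),q.max(0))
```

```text
0.56 -0.375 [191.10984078  97.93718228] [217.81395077 116.81260508]
0.56 -0.379 [190.17776254  96.82639117] [216.84048347 115.63683985]
0.56 -0.371 [192.04487406  99.05171167] [218.79073547 117.99244305]
```

```bash
python3 -m pendant '{"linear":[[0.1,0.1,0.5],[0.1,0.1,1.5],[0.1,0.1,2.5],[0.1,0.1,3.5],[0.1,0.1,4.5],[0.1,0.1,5.3],[0.1,0.1,6],[0.1,0.1,6.5],[0.1,0.1,6.8],[0.1,0.1,7]],"rotation":[[0,0,0],[0,0,0],[0,0,0],[0,0,0],[0,0,0],[0,0,0],[0,0,0],[0,0,0],[0,0,0],[0,0,0]],"grip":[1,1,1,1,1,1,1,1,1,1]}'
python3 -m pendant '{"linear":[[0,0,0.05],[0,0,0.1],[0,0,0.15],[0,0,0.2],[0,0,0.25],[0,0,0.25],[0,0,0.25],[0,0,0.25],[0,0,0.25],[0,0,0.25]],"rotation":[[0,0,0],[0,0,0],[0,0,0],[0,0,0],[0,0,0],[0,0,0],[0,0,0],[0,0,0],[0,0,0],[0,0,0]],"grip":[1,1,1,1,1,1,1,1,1,1]}'
```

```text
time: 31.83
tool_pos: [0.5427, -0.2825, 0.0904]
tool_rot: [-0.0, 0.995, 0.096, -0.0]
contact_force: [-0.8, -0.5, -1.6]
gripper_width: 0.14
time: 32.67
tool_pos: [0.5428, -0.2825, 0.0883]
tool_rot: [0.0, 0.995, 0.096, 0.0]
contact_force: [-0.4, 0.3, -1.6]
gripper_width: 0.141
```

```bash
python3 -m pendant '{"linear":[[0,0,0.05],[0,0,0.1],[0,0,0.1],[0,0,0.1],[0,0,0.1],[0,0,0.1],[0,0,0.1],[0,0,0.1],[0,0,0.1],[0,0,0.1]],"rotation":[[0,0,0],[0,0,0],[0,0,0],[0,0,0],[0,0,0],[0,0,0],[0,0,0],[0,0,0],[0,0,0],[0,0,0]],"grip":[1,1,1,1,1,1,0.9,0.8,0.7,0.7]}'
python3 -m pendant '{"linear":[[0,0,0],[0,0,0],[0,0,0],[0,0,0],[0,0,-0.5],[0,0,-2],[0,0,-5],[0,0,-8],[0,0,-11],[0,0,-14]],"rotation":[[0,0,0],[0,0,0],[0,0,0],[0,0,0],[0,0,0],[0,0,0],[0,0,0],[0,0,0],[0,0,0],[0,0,0]],"grip":[0.7,0.7,0.7,0.7,0.7,0.7,0.7,0.7,0.7,0.7]}'
python3 -m pendant '{"linear":[[1,-3,0],[2,-6,0],[3,-9.5,0],[4,-13,0],[5,-16.5,0],[6,-20,0],[6.5,-23.5,0],[7,-27,0],[7,-30,0],[7,-32,0]],"rotation":[[0,0,2],[0,0,4],[0,0,6],[0,0,8],[0,0,10],[0,0,12],[0,0,15],[0,0,18],[0,0,20],[0,0,20.2]],"grip":[0.4,0.4,0.4,0.4,0.4,0.4,0.4,0.4,0.4,0.4]}'
python3 - <<'E'
from h import *
# stack and stand
snap("top","f6",410,190,110,140,4);snap("scene","g6",165,85,110,140,4)
I=[cv2.imread(f"pics/{n}.png")[:, :400] for n in("f6","g6")]
cv2.imwrite("pics/p7.png",np.hstack(I))
goto(.551,.37,.17,-9.2)
# burnisher: top cap and block from several heights
for nm,u,z in(("cap s",("scene",469.25,415.5),.145),("cap t",("top",146.5,229.5),.145),("mouth s",("scene",454.7,427.2),.07),("mouth t",("top",154.5,235.25),.07)):
    print(nm,atz(*u,z)[:2].round(4))
E
```

```text
time: 33.5
tool_pos: [0.5428, -0.2827, 0.0874]
tool_rot: [0.0, 0.995, 0.096, 0.0]
contact_force: [0.5, 0.6, 1.1]
gripper_width: 0.301
time: 34.33
tool_pos: [0.5426, -0.2824, 0.2291]
tool_rot: [0.0, 0.995, 0.096, 0.0]
contact_force: [0.7, -0.6, 0.4]
gripper_width: 0.299
time: 35.17
tool_pos: [0.5499, 0.0476, 0.2278]
tool_rot: [-0.0, 0.997, -0.08, 0.0]
contact_force: [1.0, -0.0, 0.8]
gripper_width: 0.605
from [0.5499 0.0476 0.2278] -9.0 linear [ -4.92 -31.86   5.78] rotz 0.2
cap s [0.5519 0.3697]
cap t [0.5489 0.3671]
mouth s [0.5546 0.3727]
mouth t [0.5504 0.3686]
```

View pics/p7.png

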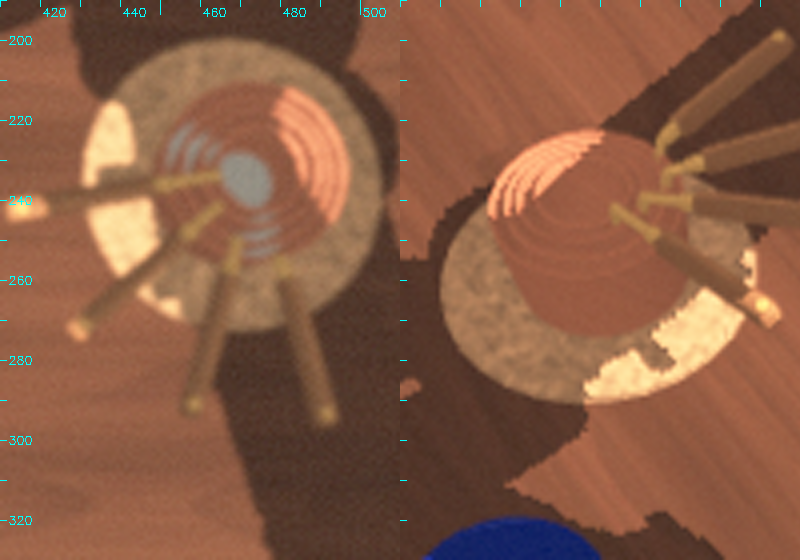

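```bash
python3 -m pendant '{"linear":[[-0.5,-3,0],[-1,-6.5,0],[-1.5,-10,0],[-2,-13.5,0],[-2.6,-17,0],[-3.2,-20.5,0],[-3.8,-24,0],[-4.4,-27.5,0],[-4.8,-30.5,0],[-4.9,-31.8,0]],"rotation":[[0,0,0],[0,0,0],[0,0,0],[0,0,0],[0,0,0],[0,0,0],[0,0,0],[0,0,0],[0,0,0],[0,0,0]],"grip":[0.4,0.4,0.4,0.4,0.4,0.4,0.4,0.4,0.4,0.4]}'
python3 -m pendant '{"linear":[[0,0,0],[0,0,0],[0,0,0],[0,0,0.5],[0,0,1.5],[0,0,2.5],[0,0,3.5],[0,0,4.5],[0,0,5],[0,0,5]],"rotation":[[0,0,0],[0,0,0],[0,0,0],[0,0,0],[0,0,0],[0,0,0],[0,0,0],[0,0,0],[0,0,0],[0,0,0]],"grip":[0.4,0.4,0.4,0.4,0.4,0.4,0.4,0.4,0.4,0.4]}'
python3 - <<'E'
from h import *
goto(.5515,.3695,.113,-9.15)
E
```

```text
time: 36.1
tool_pos: [0.5531, 0.3692, 0.2274]
tool_rot: [-0.0, 0.997, -0.079, 0.0]
contact_force: [0.9, -0.3, 0.9]
gripper_width: 0.605
time: 36.93
tool_pos: [0.5518, 0.3661, 0.1744]
tool_rot: [0.001, 0.997, -0.08, -0.002]
contact_force: [-0.3, 0.2, 0.1]
gripper_width: 0.602
from [0.5518 0.3661 0.1744] -9.2 linear [-0.09 -0.33  6.14] rotz -0.1
```

```bash
python3 -m pendant '{"linear":[[0,-0.3,0.5],[0,-0.3,1.5],[0,-0.3,2.5],[0,-0.3,3.5],[0,-0.3,4.5],[0,-0.3,5.5],[0,-0.3,6.1],[0,-0.3,6.1],[0,-0.3,6.1],[0,-0.3,6.1]],"rotation":[[0,0,0],[0,0,0],[0,0,0],[0,0,0],[0,0,0],[0,0,0],[0,0,0],[0,0,0],[0,0,0],[0,0,0]],"grip":[0.4,0.4,0.4,0.4,0.4,0.4,0.4,0.4,0.45,0.5]}'
python3 -m pendant '{"linear":[[0,0,0],[0,0,0],[0,0,0],[0,0,0],[0,0,0],[0,0,0],[0,0,0],[0,0,0],[0,0,0],[0,0,0]],"rotation":[[0,0,0],[0,0,0],[0,0,0],[0,0,0],[0,0,0],[0,0,0],[0,0,0],[0,0,0],[0,0,0],[0,0,0]],"grip":[0.55,0.6,0.65,0.7,0.8,0.9,1,1,1,1]}'
python3 -c "
from h import *
s=manip.state();print(s['contact_force'],s['ft_torque'],s['tool_pos'])"
```

```text
time: 37.77
tool_pos: [0.5538, 0.3699, 0.1169]
tool_rot: [-0.0, 0.997, -0.08, 0.0]
contact_force: [0.0, 0.1, -0.0]
gripper_width: 0.498
time: 38.6
tool_pos: [0.5533, 0.37, 0.117]
tool_rot: [-0.0, 0.997, -0.08, -0.0]
contact_force: [-3.7, -0.6, 5.9]
gripper_width: 0.289
[-3.66688436 -0.58372827  5.85046326] [-0.01667256  0.76387479 -0.00963992] [0.55330765 0.36996279 0.11699824]
```

```bash
python3 -m pendant '{"linear":[[-0.05,0,0],[-0.1,0,0],[-0.15,0,0],[-0.15,0,0],[-0.15,0,0],[-0.15,0,0],[-0.15,0,0],[-0.15,0,0],[-0.15,0,0],[-0.15,0,0]],"rotation":[[0,0,0],[0,0,0],[0,0,0],[0,0,0],[0,0,0],[0,0,0],[0,0,0],[0,0,0],[0,0,0],[0,0,0]],"grip":[1,1,1,1,1,1,1,1,1,1]}'
python3 -c "
from h import *
s=manip.state();print(s['contact_force'],s['ft_torque'],s['tool_pos'])"
```

```text
time: 39.43
tool_pos: [0.5528, 0.37, 0.117]
tool_rot: [-0.0, 0.997, -0.08, 0.001]
contact_force: [3.6, -0.9, 4.9]
gripper_width: 0.292
[ 3.5838592  -0.85462412  4.86454805] [-0.11295532 -0.82371104  0.02206938] [0.55282392 0.36996963 0.11696898]
```

```bash
python3 -m pendant '{"linear":[[0.07,0,0],[0.07,0,0],[0.07,0,-0.3],[0.07,0,-0.8],[0.07,0,-1.5],[0.07,0,-2.5],[0.07,0,-4],[0.07,0,-5.5],[0.07,0,-7],[0.07,0,-9]],"rotation":[[0,0,0],[0,0,0],[0,0,0],[0,0,0],[0,0,0],[0,0,0],[0,0,0],[0,0,0],[0,0,0],[0,0,0]],"grip":[1,1,1,1,1,1,1,1,1,1]}'
python3 -c "
from h import *
s=manip.state();print(s['contact_force'],s['ft_torque'])
c=np.radians(-9.15);A=np.array([.5673-.11*np.sin(c),.0258+.11*np.cos(c)]);print(A)
goto(A[0],A[1],.2,-9.15)"
```

```text
time: 40.27
tool_pos: [0.5524, 0.3697, 0.2078]
tool_rot: [0.0, 0.997, -0.08, -0.0]
contact_force: [0.1, 0.6, -1.2]
gripper_width: 0.286
[ 0.12540325  0.56498751 -1.2172482 ] [-0.0201083  -0.00385598  0.01650306]
[0.58479217 0.1344003 ]
from [0.5524 0.3697 0.2078] -9.2 linear [ 6.96 22.71  0.78] rotz -0.1
```

```bash
python3 -m pendant '{"linear":[[0.5,2,0],[1.2,4,0],[2,6.5,0],[2.8,9,0],[3.6,11.5,0],[4.4,14,0],[5.2,17,0],[6,20,0],[6.7,22,0],[7,22.7,0]],"rotation":[[0,0,0],[0,0,0],[0,0,0],[0,0,0],[0,0,0],[0,0,0],[0,0,0],[0,0,0],[0,0,0],[0,0,0]],"grip":[1,1,1,1,1,1,1,1,1,1]}'
python3 -m pendant '{"linear":[[0,0,0],[0,0,0],[0,0,1],[0,0,2],[0,0,3],[0,0,4.5],[0,0,6],[0,0,7.5],[0,0,8.3],[0,0,8.3]],"rotation":[[0,0,0],[0,0,0],[0,0,0],[0,0,0],[0,0,0],[0,0,0],[0,0,0],[0,0,0],[0,0,0],[0,0,0]],"grip":[1,1,1,1,1,1,1,1,1,1]}'
python3 - <<'E'
from h import *
c=np.radians(-9.15);A=np.array([.5673-.11*np.sin(c),.0258+.11*np.cos(c)])
goto(A[0],A[1],.117,-9.15)
s=manip.state();print(s['contact_force'],s['tool_pos'])
snap("scene","hov",280,230,100,130,1)
f=cv2.imread("pics/full_hov.png");crop(f,"hov",290,255,100,100,6)
for z in(0.,.01,.017): print(z,proj("scene",(A[0],A[1],z)))
E
```

```text
time: 41.1
tool_pos: [0.5863, 0.1318, 0.2084]
tool_rot: [0.0, 0.997, -0.082, 0.001]
contact_force: [0.0, 0.6, -1.0]
gripper_width: 0.294
time: 41.93
tool_pos: [0.583, 0.1348, 0.1193]
tool_rot: [0.001, 0.997, -0.08, -0.003]
contact_force: [-0.4, -0.1, -1.1]
gripper_width: 0.291
from [0.583  0.1348 0.1193] -9.2 linear [0.18 0.02 0.23] rotz -0.0
[-0.42954533 -0.14410951 -1.05955574] [0.58300535 0.13484922 0.11929671]
0.0 [341.99800638 332.34571002]
0.01 [342.3251229 330.4974707]
0.017 [342.55814071 329.180898  ]
```

View pics/hov.png

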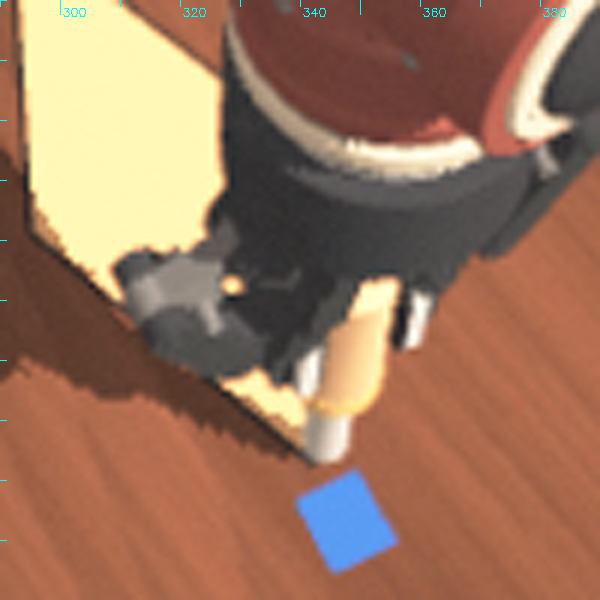

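Run:
```python
from h import *
for v in(328.7,329.2,329.8):
  p=atz("scene",344.4,v,.0123);print(p,p[:2]-np.array([.583,.1348]))
f=manip.grab_frame("scene").astype(int)
g=f[300:345,325:365]
# rod: grey bright pixels low saturation
m=(g.max(2)-g.min(2)<60)&(g.max(2)>120)
for r in range(45):
    c=np.where(m[r])[0]
    if len(c): print(r+300,c.min()+325,c.max()+325,len(c),end=" | ")
print(manip.state()["tool_pos"])
```

```text
[0.58021783 0.13444929 0.0123    ] [-0.00278217 -0.00035071]
[0.58080226 0.13521031 0.0123    ] [-0.00219774  0.00041031]
[0.5815027  0.13612238 0.0123    ] [-0.0014973   0.00132238]
300 325 327 3 | 301 325 350 3 | 302 325 354 6 | 303 325 358 6 | 304 325 360 9 | 305 325 361 9 | 306 325 361 7 | 307 325 361 6 | 308 325 360 6 | 309 325 359 5 | 310 325 359 4 | 311 357 359 3 | 312 342 357 2 | 313 342 343 2 | 314 340 343 4 | 315 339 343 5 | 316 331 343 6 | 317 329 342 6 | 318 326 342 6 | 319 338 342 5 | 320 339 340 2 | 324 341 342 2 | 325 341 347 7 | 326 341 347 7 | 327 341 346 6 | 328 340 346 7 | 329 339 346 8 | 330 340 346 7 | 331 342 345 4 | 333 347 349 3 | 334 345 350 3 | 335 343 351 3 | 336 341 351 3 | 337 339 352 3 | 338 339 352 2 | 339 339 353 2 | 340 339 353 2 | 341 340 354 2 | 342 355 355 1 | 343 341 355 2 | 344 356 356 1 | [0.58503496 0.134857   0.12262152]
```

```bash
python3 -m pendant '{"linear":[[0.1,0,0],[0.1,0,0],[0.1,0,0],[0.1,0,0],[0.1,0,0.2],[0.1,0,0.4],[0.1,0,0.6],[0.1,0,0.8],[0.1,0,1],[0.1,0,1]],"rotation":[[0,0,0],[0,0,0],[0,0,0],[0,0,0],[0,0,0],[0,0,0],[0,0,0],[0,0,0],[0,0,0],[0,0,0]],"grip":[1,1,1,1,1,1,1,1,1,1]}'
python3 -m pendant '{"linear":[[0,0,0],[0,0,0],[0,0,0.05],[0,0,0.1],[0,0,0.15],[0,0,0.2],[0,0,0.25],[0,0,0.3],[0,0,0.3],[0,0,0.3]],"rotation":[[0,0,0],[0,0,0],[0,0,0],[0,0,0],[0,0,0],[0,0,0],[0,0,0],[0,0,0],[0,0,0],[0,0,0]],"grip":[1,1,1,1,1,1,1,1,1,1]}'
python3 - <<'E'
from h import *
c=np.radians(-9.15);A=np.array([.5673-.11*np.sin(c),.0258+.11*np.cos(c)])
goto(A[0]+.001,A[1],.107,-9.15)
E
```

```text
time: 42.87
tool_pos: [0.586, 0.1343, 0.1125]
tool_rot: [0.0, 0.997, -0.08, -0.001]
contact_force: [-0.4, -0.1, -1.6]
gripper_width: 0.291
time: 43.7
tool_pos: [0.5864, 0.1344, 0.1102]
tool_rot: [0.0, 0.997, -0.08, -0.0]
contact_force: [0.7, 0.5, -0.6]
gripper_width: 0.293
from [0.5864 0.1344 0.1102] -9.2 linear [-0.06  0.01  0.32] rotz -0.1
```

```bash
python3 -m pendant '{"linear":[[-0.05,0,0.05],[-0.05,0,0.1],[-0.05,0,0.15],[-0.05,0,0.2],[-0.05,0,0.2],[-0.05,0,0.2],[-0.05,0,0.2],[-0.05,0,0.2],[-0.05,0,0.2],[-0.05,0,0.2]],"rotation":[[0,0,0],[0,0,0],[0,0,0],[0,0,0],[0,0,0],[0,0,0],[0,0,0],[0,0,0],[0,0,0],[0,0,0]],"grip":[1,1,1,1,1,1,1,1,1,1]}'
python3 -m pendant '{"linear":[[0,0,0.05],[0,0,0.1],[0,0,0.1],[0,0,0.1],[0,0,0.1],[0,0,0.1],[0,0,0.1],[0,0,0.1],[0,0,0.1],[0,0,0.1]],"rotation":[[0,0,0],[0,0,0],[0,0,0],[0,0,0],[0,0,0],[0,0,0],[0,0,0],[0,0,0],[0,0,0],[0,0,0]],"grip":[1,1,1,1,1,1,1,1,1,1]}'
```

```text
time: 44.53
tool_pos: [0.586, 0.1344, 0.1083]
tool_rot: [0.0, 0.997, -0.08, 0.0]
contact_force: [-1.5, 0.0, -0.2]
gripper_width: 0.293
time: 45.37
tool_pos: [0.5859, 0.1344, 0.1073]
tool_rot: [-0.0, 0.997, -0.08, 0.0]
contact_force: [-0.1, -0.5, -0.6]
gripper_width: 0.29
```

```bash
python3 -m pendant '{"linear":[[0,0,0.05],[0,0,0.1],[0,0,0.1],[0,0,0.1],[0,0,0.1],[0,0,0.1],[0,0,0.1],[0,0,0.1],[0,0,0.1],[0,0,0.1]],"rotation":[[0,0,0],[0,0,0],[0,0,0],[0,0,0],[0,0,0],[0,0,0],[0,0,0],[0,0,0],[0,0,0],[0,0,0]],"grip":[1,1,1,1,1,1,1,1,1,1]}'
python3 -m pendant '{"linear":[[0,0,0.05],[0,0,0.1],[0,0,0.1],[0,0,0.1],[0,0,0.1],[0,0,0.1],[0,0,0.1],[0,0,0.1],[0,0,0.1],[0,0,0.1]],"rotation":[[0,0,0],[0,0,0],[0,0,0],[0,0,0],[0,0,0],[0,0,0],[0,0,0],[0,0,0],[0,0,0],[0,0,0]],"grip":[1,1,1,1,1,1,1,1,1,1]}'
```

```text
time: 46.2
tool_pos: [0.5862, 0.1345, 0.1069]
tool_rot: [-0.0, 0.997, -0.08, 0.0]
contact_force: [-2.3, 0.2, 4.8]
gripper_width: 0.291
time: 47.03
tool_pos: [0.5864, 0.1346, 0.1069]
tool_rot: [-0.0, 0.997, -0.08, 0.0]
contact_force: [-3.4, -0.1, 9.7]
gripper_width: 0.293
```

```bash
python3 -m pendant '{"linear":[[0.09,0.22,0],[0.18,0.44,0],[0.27,0.66,0],[0.36,0.88,0],[0.45,1.1,0],[0.54,1.32,0],[0.63,1.54,0],[0.72,1.76,0],[0.81,1.98,0],[0.9,2.2,0]],"rotation":[[0,0,0],[0,0,0],[0,0,0],[0,0,0],[0,0,0],[0,0,0],[0,0,0],[0,0,0],[0,0,0],[0,0,0]],"grip":[1,1,1,1,1,1,1,1,1,1]}'
python3 -c "
from h import *
s=manip.state();print(s['contact_force'],s['tool_pos'],s['joint_vel'])
c=np.radians(-9.15);print((np.array([[np.cos(c),np.sin(c)],[-np.sin(c),np.cos(c)]])@(s['tool_pos'][:2]-np.array([.5683,.0258]))*1e3).round(1))"
```

```text
time: 47.87
tool_pos: [0.5924, 0.1131, 0.1069]
tool_rot: [-0.002, 0.997, -0.08, 0.001]
contact_force: [-1.0, 5.5, 6.7]
gripper_width: 0.291
[-1.02896381  5.49553906  6.65617972] [0.5924221  0.11306274 0.10692875] [-0.04689629  0.00168428 -0.00293235  0.00041913 -0.00052169 -0.0476177 ]
[ 9.9 90. ]
```

```bash
for i in 1; do :; done
python3 -m pendant '{"linear":[[0.09,0.22,0],[0.18,0.44,0],[0.27,0.66,0],[0.36,0.88,0],[0.45,1.1,0],[0.54,1.32,0],[0.63,1.54,0],[0.72,1.76,0],[0.81,1.98,0],[0.9,2.2,0]],"rotation":[[0,0,0],[0,0,0],[0,0,0],[0,0,0],[0,0,0],[0,0,0],[0,0,0],[0,0,0],[0,0,0],[0,0,0]],"grip":[1,1,1,1,1,1,1,1,1,1]}'
python3 -m pendant '{"linear":[[0.09,0.22,0],[0.18,0.44,0],[0.27,0.66,0],[0.36,0.88,0],[0.45,1.1,0],[0.54,1.32,0],[0.63,1.54,0],[0.72,1.76,0],[0.81,1.98,0],[0.9,2.2,0]],"rotation":[[0,0,0],[0,0,0],[0,0,0],[0,0,0],[0,0,0],[0,0,0],[0,0,0],[0,0,0],[0,0,0],[0,0,0]],"grip":[1,1,1,1,1,1,1,1,1,1]}'
python3 -c "
from h import *
s=manip.state();print(s['contact_force'],s['tool_pos'],s['joint_vel'])
c=np.radians(-9.15);print((np.array([[np.cos(c),np.sin(c)],[-np.sin(c),np.cos(c)]])@(s['tool_pos'][:2]-np.array([.5683,.0258]))*1e3).round(1))"
```

```text
time: 48.7
tool_pos: [0.5978, 0.0899, 0.1069]
tool_rot: [-0.002, 0.997, -0.08, 0.001]
contact_force: [-0.6, 5.7, 6.5]
gripper_width: 0.288
time: 49.53
tool_pos: [0.6031, 0.0667, 0.1069]
tool_rot: [-0.002, 0.997, -0.08, 0.001]
contact_force: [-1.7, 5.3, 7.6]
gripper_width: 0.287
[-1.70183264  5.31026752  7.5931822 ] [0.60313972 0.06674535 0.1069215 ] [-0.04533289  0.00728888 -0.00726006  0.00085429  0.00095932 -0.04477994]
[27.9 46. ]
```

```bash
python3 -m pendant '{"linear":[[0.09,0.22,0],[0.18,0.44,0],[0.27,0.66,0],[0.36,0.88,0],[0.45,1.1,0],[0.54,1.32,0],[0.63,1.54,0],[0.72,1.76,0],[0.81,1.98,0],[0.9,2.2,0]],"rotation":[[0,0,0],[0,0,0],[0,0,0],[0,0,0],[0,0,0],[0,0,0],[0,0,0],[0,0,0],[0,0,0],[0,0,0]],"grip":[1,1,1,1,1,1,1,1,1,1]}'
python3 -m pendant '{"linear":[[0.09,0.22,0],[0.18,0.44,0],[0.27,0.66,0],[0.36,0.88,0],[0.45,1.1,0],[0.54,1.32,0],[0.63,1.54,0],[0.72,1.76,0],[0.81,1.98,0],[0.9,2.2,0]],"rotation":[[0,0,0],[0,0,0],[0,0,0],[0,0,0],[0,0,0],[0,0,0],[0,0,0],[0,0,0],[0,0,0],[0,0,0]],"grip":[1,1,1,1,1,1,1,1,1,1]}'
python3 -m pendant '{"linear":[[0,0,0],[0,0,0],[0,0,0],[-0.09,0.22,0],[-0.18,0.44,0],[-0.27,0.66,0],[-0.36,0.88,0],[-0.45,1.1,0],[-0.54,1.32,0],[-0.63,1.54,0]],"rotation":[[0,0,0],[0,0,0],[0,0,0],[0,0,0],[0,0,0],[0,0,0],[0,0,0],[0,0,0],[0,0,0],[0,0,0]],"grip":[1,1,1,1,1,1,1,1,1,1]}'
python3 -c "
from h import *
s=manip.state();print(s['contact_force'],s['tool_pos'],s['joint_vel'])
c=np.radians(-9.15);print((np.array([[np.cos(c),np.sin(c)],[-np.sin(c),np.cos(c)]])@(s['tool_pos'][:2]-np.array([.5683,.0258]))*1e3).round(1))"
```

```text
time: 50.37
tool_pos: [0.6085, 0.0436, 0.1069]
tool_rot: [-0.002, 0.997, -0.08, 0.001]
contact_force: [-1.6, 5.7, 7.4]
gripper_width: 0.288
time: 51.2
tool_pos: [0.6139, 0.0204, 0.1069]
tool_rot: [-0.002, 0.997, -0.08, 0.001]
contact_force: [-2.0, 6.3, 8.2]
gripper_width: 0.288
time: 52.03
tool_pos: [0.606, 0.0052, 0.1069]
tool_rot: [-0.001, 0.997, -0.08, 0.003]
contact_force: [2.3, 3.0, 4.7]
gripper_width: 0.288
[2.27754574 3.02068921 4.73220549] [0.60604898 0.00522504 0.10693662] [-0.04275816 -0.0339552   0.03661096 -0.00139949 -0.00175951 -0.04311985]
[ 40.5 -14.3]
```

```bash
python3 -m pendant '{"linear":[[-0.09,0.22,0.01],[-0.18,0.44,0.02],[-0.27,0.66,0.03],[-0.36,0.88,0.04],[-0.45,1.1,0.05],[-0.54,1.32,0.05],[-0.63,1.54,0.05],[-0.72,1.76,0.05],[-0.81,1.98,0.05],[-0.9,2.2,0.05]],"rotation":[[0,0,0],[0,0,0],[0,0,0],[0,0,0],[0,0,0],[0,0,0],[0,0,0],[0,0,0],[0,0,0],[0,0,0]],"grip":[1,1,1,1,1,1,1,1,1,1]}'
python3 -m pendant '{"linear":[[-0.09,0.22,0],[-0.18,0.44,0],[-0.27,0.66,0],[-0.36,0.88,0],[-0.45,1.1,0],[-0.54,1.32,0],[-0.63,1.54,0],[-0.72,1.76,0],[-0.81,1.98,0],[-0.9,2.2,0]],"rotation":[[0,0,0],[0,0,0],[0,0,0],[0,0,0],[0,0,0],[0,0,0],[0,0,0],[0,0,0],[0,0,0],[0,0,0]],"grip":[1,1,1,1,1,1,1,1,1,1]}'
python3 -m pendant '{"linear":[[-0.09,0.22,0],[-0.18,0.44,0],[-0.27,0.66,0],[-0.36,0.88,0],[-0.45,1.1,0],[-0.54,1.32,0],[-0.63,1.54,0],[-0.72,1.76,0],[-0.81,1.98,0],[-0.9,2.2,0]],"rotation":[[0,0,0],[0,0,0],[0,0,0],[0,0,0],[0,0,0],[0,0,0],[0,0,0],[0,0,0],[0,0,0],[0,0,0]],"grip":[1,1,1,1,1,1,1,1,1,1]}'
python3 -c "
from h import *
s=manip.state();print(s['contact_force'],s['tool_pos'],s['joint_vel'])
c=np.radians(-9.15);print((np.array([[np.cos(c),np.sin(c)],[-np.sin(c),np.cos(c)]])@(s['tool_pos'][:2]-np.array([.5683,.0258]))*1e3).round(1))"
```

```text
time: 52.87
tool_pos: [0.5941, -0.0149, 0.1069]
tool_rot: [-0.001, 0.997, -0.08, 0.003]
contact_force: [2.2, 4.7, 6.8]
gripper_width: 0.288
time: 53.7
tool_pos: [0.5817, -0.0353, 0.1069]
tool_rot: [-0.001, 0.997, -0.08, 0.003]
contact_force: [2.7, 3.4, 7.0]
gripper_width: 0.285
time: 54.53
tool_pos: [0.5693, -0.0556, 0.1069]
tool_rot: [-0.001, 0.997, -0.08, 0.003]
contact_force: [2.3, 3.9, 6.4]
gripper_width: 0.285
[2.31781031 3.92037468 6.39738636] [ 0.56932521 -0.05561228  0.10690133] [-0.04855807 -0.0310779   0.02997883  0.00015782  0.00048368 -0.04790518]
[ 14.  -80.2]
```

```bash
python3 -m pendant '{"linear":[[-0.1,0.22,0],[-0.19,0.44,0],[-0.29,0.66,0],[-0.38,0.88,0],[-0.48,1.1,0],[-0.58,1.32,0],[-0.67,1.54,0],[-0.77,1.76,0],[-0.86,1.98,0],[-0.96,2.2,0]],"rotation":[[0,0,0],[0,0,0],[0,0,0],[0,0,0],[0,0,0],[0,0,0],[0,0,0],[0,0,0],[0,0,0],[0,0,0]],"grip":[1,1,1,1,1,1,1,1,1,1]}'
python3 -m pendant '{"linear":[[-0.1,0.22,0],[-0.2,0.44,0],[-0.27,0.66,0],[-0.27,0.66,0],[-0.27,0.66,0],[-0.36,0.44,0],[-0.45,0.22,0],[-0.54,0,0],[-0.63,-0.22,0],[-0.72,-0.44,0]],"rotation":[[0,0,0],[0,0,0],[0,0,0],[0,0,0],[0,0,0],[0,0,0],[0,0,0],[0,0,0],[0,0,0],[0,0,0]],"grip":[1,1,1,1,1,1,1,1,1,1]}'
python3 -m pendant '{"linear":[[-0.09,-0.22,0],[-0.18,-0.44,0],[-0.27,-0.66,0],[-0.36,-0.88,0],[-0.45,-1.1,0],[-0.54,-1.32,0],[-0.63,-1.54,0],[-0.72,-1.76,0],[-0.81,-1.98,0],[-0.9,-2.2,0]],"rotation":[[0,0,0],[0,0,0],[0,0,0],[0,0,0],[0,0,0],[0,0,0],[0,0,0],[0,0,0],[0,0,0],[0,0,0]],"grip":[1,1,1,1,1,1,1,1,1,1]}'
python3 -c "
from h import *
s=manip.state();print(s['contact_force'],s['tool_pos'],s['joint_vel'])
c=np.radians(-9.15);print((np.array([[np.cos(c),np.sin(c)],[-np.sin(c),np.cos(c)]])@(s['tool_pos'][:2]-np.array([.5683,.0258]))*1e3).round(1))"
```

```text
time: 55.37
tool_pos: [0.5564, -0.0759, 0.1069]
tool_rot: [-0.001, 0.997, -0.08, 0.003]
contact_force: [3.0, 4.4, 7.4]
gripper_width: 0.293
time: 56.2
tool_pos: [0.5496, -0.0731, 0.1069]
tool_rot: [0.002, 0.997, -0.08, 0.003]
contact_force: [1.0, -4.1, 6.0]
gripper_width: 0.288
time: 57.03
tool_pos: [0.5441, -0.05, 0.1069]
tool_rot: [0.003, 0.997, -0.08, 0.003]
contact_force: [1.6, -4.3, 6.7]
gripper_width: 0.289
[ 1.62712891 -4.34042372  6.74870174] [ 0.54408345 -0.05003232  0.1068926 ] [ 0.04882395 -0.02240587  0.02097326  0.0016093  -0.00028683  0.04656496]
[-11.8 -78.7]
```

```bash
python3 -m pendant '{"linear":[[-0.09,-0.22,0],[-0.18,-0.44,0],[-0.27,-0.66,0],[-0.36,-0.88,0],[-0.45,-1.1,0],[-0.54,-1.32,0],[-0.63,-1.54,0],[-0.72,-1.76,0],[-0.81,-1.98,0],[-0.9,-2.2,0]],"rotation":[[0,0,0],[0,0,0],[0,0,0],[0,0,0],[0,0,0],[0,0,0],[0,0,0],[0,0,0],[0,0,0],[0,0,0]],"grip":[1,1,1,1,1,1,1,1,1,1]}'
python3 -m pendant '{"linear":[[-0.09,-0.22,0],[-0.18,-0.44,0],[-0.27,-0.66,0],[-0.36,-0.88,0],[-0.45,-1.1,0],[-0.54,-1.32,0],[-0.63,-1.54,0],[-0.72,-1.76,0],[-0.81,-1.98,0],[-0.9,-2.2,0]],"rotation":[[0,0,0],[0,0,0],[0,0,0],[0,0,0],[0,0,0],[0,0,0],[0,0,0],[0,0,0],[0,0,0],[0,0,0]],"grip":[1,1,1,1,1,1,1,1,1,1]}'
python3 -m pendant '{"linear":[[-0.09,-0.22,0],[-0.18,-0.44,0],[-0.27,-0.66,0],[-0.36,-0.88,0],[-0.45,-1.1,0],[-0.54,-1.32,0],[-0.63,-1.54,0],[-0.72,-1.76,0],[-0.81,-1.98,0],[-0.9,-2.2,0]],"rotation":[[0,0,0],[0,0,0],[0,0,0],[0,0,0],[0,0,0],[0,0,0],[0,0,0],[0,0,0],[0,0,0],[0,0,0]],"grip":[1,1,1,1,1,1,1,1,1,1]}'
python3 -m pendant '{"linear":[[-0.09,-0.22,0],[-0.18,-0.44,0],[-0.27,-0.66,0],[-0.36,-0.88,0],[-0.45,-1.1,0],[-0.45,-1.1,0],[-0.45,-1.1,0],[-0.36,-1.32,0],[-0.27,-1.54,0],[-0.18,-1.76,0]],"rotation":[[0,0,0],[0,0,0],[0,0,0],[0,0,0],[0,0,0],[0,0,0],[0,0,0],[0,0,0],[0,0,0],[0,0,0]],"grip":[1,1,1,1,1,1,1,1,1,1]}'
python3 -c "
from h import *
s=manip.state();print(s['contact_force'],s['tool_pos'],s['joint_vel'])
c=np.radians(-9.15);print((np.array([[np.cos(c),np.sin(c)],[-np.sin(c),np.cos(c)]])@(s['tool_pos'][:2]-np.array([.5683,.0258]))*1e3).round(1))"
```

```text
time: 57.87
tool_pos: [0.5388, -0.0268, 0.1069]
tool_rot: [0.003, 0.997, -0.08, 0.003]
contact_force: [1.2, -5.1, 7.3]
gripper_width: 0.29
time: 58.7
tool_pos: [0.5334, -0.0036, 0.1069]
tool_rot: [0.002, 0.997, -0.08, 0.003]
contact_force: [2.0, -5.6, 6.3]
gripper_width: 0.292
time: 59.53
tool_pos: [0.5281, 0.0196, 0.1069]
tool_rot: [0.002, 0.997, -0.08, 0.003]
contact_force: [0.6, -6.1, 7.0]
gripper_width: 0.286
time: 60.37
tool_pos: [0.528, 0.0372, 0.1067]
tool_rot: [0.002, 0.997, -0.08, 0.001]
contact_force: [-3.8, -4.6, 11.6]
gripper_width: 0.291
[-3.84788358 -4.63164807 11.59895401] [0.528005   0.03722563 0.1067186 ] [ 0.05357351  0.04085078 -0.03748582  0.03090416  0.01024001  0.05025193]
[-41.6   4.9]
```

```bash
python3 -m pendant '{"linear":[[0.09,-0.22,0],[0.18,-0.44,0],[0.27,-0.66,0],[0.36,-0.88,0],[0.45,-1.1,0],[0.54,-1.32,0],[0.63,-1.54,0],[0.72,-1.76,0],[0.81,-1.98,0],[0.9,-2.2,0]],"rotation":[[0,0,0],[0,0,0],[0,0,0],[0,0,0],[0,0,0],[0,0,0],[0,0,0],[0,0,0],[0,0,0],[0,0,0]],"grip":[1,1,1,1,1,1,1,1,1,1]}'
python3 -m pendant '{"linear":[[0.09,-0.22,0],[0.18,-0.44,0],[0.27,-0.66,0],[0.36,-0.88,0],[0.45,-1.1,0],[0.54,-1.32,0],[0.63,-1.54,0],[0.72,-1.76,0],[0.81,-1.98,0],[0.9,-2.2,0]],"rotation":[[0,0,0],[0,0,0],[0,0,0],[0,0,0],[0,0,0],[0,0,0],[0,0,0],[0,0,0],[0,0,0],[0,0,0]],"grip":[1,1,1,1,1,1,1,1,1,1]}'
python3 -m pendant '{"linear":[[0.09,-0.22,0],[0.18,-0.44,0],[0.27,-0.66,0],[0.36,-0.88,0],[0.45,-1.1,0],[0.54,-1.32,0],[0.63,-1.54,0],[0.72,-1.76,0],[0.81,-1.98,0],[0.9,-2.2,0]],"rotation":[[0,0,0],[0,0,0],[0,0,0],[0,0,0],[0,0,0],[0,0,0],[0,0,0],[0,0,0],[0,0,0],[0,0,0]],"grip":[1,1,1,1,1,1,1,1,1,1]}'
python3 -c "
from h import *
s=manip.state();print(s['contact_force'],s['tool_pos'],s['joint_vel'])
c=np.radians(-9.15);print((np.array([[np.cos(c),np.sin(c)],[-np.sin(c),np.cos(c)]])@(s['tool_pos'][:2]-np.array([.5683,.0258]))*1e3).round(1))"
```

```text
time: 61.2
tool_pos: [0.5393, 0.0577, 0.1056]
tool_rot: [0.003, 0.997, -0.08, -0.0]
contact_force: [-3.0, -4.5, 8.7]
gripper_width: 0.288
time: 62.03
tool_pos: [0.5518, 0.0779, 0.1056]
tool_rot: [0.003, 0.997, -0.08, -0.0]
contact_force: [-3.4, -5.7, 8.6]
gripper_width: 0.292
time: 62.87
tool_pos: [0.5641, 0.0981, 0.1055]
tool_rot: [0.003, 0.997, -0.08, -0.0]
contact_force: [-3.8, -5.7, 8.2]
gripper_width: 0.288
[-3.82354598 -5.69315321  8.2024835 ] [0.56411471 0.09810374 0.10553491] [ 0.04066027  0.04420308 -0.04523363  0.00170476  0.00068381  0.0403385 ]
[-15.6  70.7]
```

Run:
```python
from h import *
s=manip.state();p=s["tool_pos"];f=manip.grab_frame("scene").astype(int);cv2.imwrite("pics/chk.png",f[:,:,::-1].astype(np.uint8))
u,v=proj("scene",(p[0],p[1],0));u2,v2=proj("scene",(p[0],p[1],.058));print("pred tip",(u,v),"shoulder",(u2,v2),p)
x0,y0=int(u)-14,int(v)-18
g=f[y0:y0+26,x0:x0+28]
sat=g.max(2)-g.min(2);val=g.max(2)
for r in range(26):
    print(y0+r,"".join("S" if a<45 and b>110 else ("y" if c[0]>190 and c[1]>170 else ("#" if b<90 else ("b" if c[2]>c[0] else "."))) for a,b,c in zip(sat[r],val[r],g[r])))
print(x0)
```

```text
pred tip (np.float64(339.04860010687656), np.float64(311.3513049318783)) shoulder (np.float64(340.81354572805395), np.float64(299.0735772001016)) [0.56411471 0.09810374 0.10553491]
293 ###########SSSS...yyyyy...#S
294 ##########SSSS....yyyy......
295 ###.#####.SSSS...yyyyy......
296 #..y.####SSSSS...yyyyy......
297 ..yy.####SSSSS..yyyyy.......
298 .....####SSSSS..yyyyy.......
299 .......#.SSSSS.yyyyy........
300 .......SSSSSS.yyyyy.........
301 ........SSSy.yyyy...........
302 ........SSSSyyy.............
303 yyy....SSSSSSSy.............
304 yyyyy...SSSSSSS.............
305 yyyyyyyy.SSSyyS.............
306 yyyyyyyyyyyyyy..............
307 yyyyyyyyyyyyyy..............
308 yyyyyyyyyyyyyy..............
309 yyyyyyyyyyyyyy..............
310 yyyyyyyyyyyyyy..............
311 yyyyyyyyyyyyyyy.............
312 yyyyyyyyyyyyyyy.............
313 yyyyyyyyyyyyyyy.............
314 yyyyyyyyyyyyyyy.............
315 yyyyyyyyyyyyyyy.............
316 yyyyyyyyyyyyyyy.............
317 yyyyyyyyyyyyyyy.............
318 .yyyyyyyyyyyyyy.............
325
```

```bash
python3 -m pendant '{"linear":[[0,0,-0.5],[0,0,-1],[0,0,-1.5],[0,0,-2],[0,0,-2.5],[0,0,-3],[0,0,-3],[0,0,-3],[0,0,-3],[0,0,-3]],"rotation":[[0,0,0],[0,0,0],[0,0,0],[0,0,0],[2,0,0],[4,0,0],[6,0,0],[8,0,0],[10,0,0],[11,0,0]],"grip":[1,1,1,1,1,1,1,1,1,1]}'
python3 -m pendant '{"linear":[[0,0,0],[0,0,0],[0,0,0],[0,0,0],[0,0,0],[0,0,0],[0,0,0],[0,0,0],[0,0,0],[0,0,0]],"rotation":[[0,0,0],[0,0,0],[0,0,0],[0,0,0],[0,0,0],[0,0,0],[0,0,0],[0,0,0],[0,0,0],[0,0,0]],"grip":[1,1,1,1,1,1,1,1,1,1]}'
cat >> h.py <<'E'
from scipy.spatial.transform import Rotation as Rn
def tippred(th,L=.104,s=None):
    "tip in world if the burnisher is turned th deg in the jaws (tip towards tool +y)"
    s=s or manip.state();q=s["tool_rot"];R=Rn.from_quat([q[1],q[2],q[3],q[0]]);t=np.radians(th)
    g=s["tool_pos"]+R.apply([0,0,.003]);d=R.apply([0,np.sin(t),np.cos(t)]);return g,g+L*d,d
def ascii_(u,v,w=30,up=24,dn=10):
    f=manip.grab_frame("scene").astype(int);x0,y0=int(u)-w//2,int(v)-up;g=f[y0:y0+up+dn,x0:x0+w];sat=g.max(2)-g.min(2);val=g.max(2)
    print("x0",x0)
    for r in range(up+dn): print(y0+r,"".join("S" if a<45 and b>110 else ("y" if c[0]>190 and c[1]>170 else ("#" if b<90 else ("b" if c[2]>c[0] else "."))) for a,b,c in zip(sat[r],val[r],g[r])))
E
python3 - <<'E'
from h import *
s=manip.state();print(s["tool_pos"],s["tool_rot"])
for th in(6,8,10,11,12,14):
    g,t,d=tippred(th,s=s);print(th,"tip",t.round(4),proj("scene",t).round(1),"shoulder",proj("scene",t-.06*d).round(1))
u,v=proj("scene",tippred(11,s=s)[1]);ascii_(u,v,36,30,10)
E
```

```text
time: 63.75
tool_pos: [0.5641, 0.0998, 0.1349]
tool_rot: [-0.096, 0.992, -0.08, 0.008]
contact_force: [0.4, -0.4, -1.6]
gripper_width: 0.291
time: 64.58
tool_pos: [0.5642, 0.1001, 0.1348]
tool_rot: [-0.096, 0.992, -0.08, 0.008]
contact_force: [-0.6, -0.4, -1.4]
gripper_width: 0.291
[0.56423353 0.10009448 0.13479923] [-0.09551752  0.99218876 -0.0798695   0.00766379]
6 tip [0.5658 0.1096 0.0282] [343.  310.8] shoulder [343.7 295.1]
8 tip [0.5652 0.106  0.028 ] [342.  309.2] shoulder [343.2 294.4]
10 tip [0.5646 0.1024 0.0279] [341.1 307.6] shoulder [342.8 293.7]
11 tip [0.5643 0.1007 0.0279] [340.6 306.7] shoulder [342.6 293.3]
12 tip [0.564  0.0989 0.0279] [340.2 305.9] shoulder [342.4 292.9]
14 tip [0.5634 0.0953 0.028 ] [339.2 304.3] shoulder [342.  292.2]
x0 322
276 ##################yyyyyyyyyyyy.#SSSS
277 ##################yyyyyyyyyyyy.#SSSS
278 ##################.yyyyyyyyyyy.#SSSS
279 #################.....yyyyyyyy.#SSSS
280 #################......yyyyyyy.#SSSS
281 #################S.....yyyyyy.##SSSS
282 #################......yyyyyy.##.SSS
283 ################SS.....yyyyyy.###S
[... 614 characters left out ...]
...
299 yyyyyyyyyyyyyyyy....yyyyyy..........
300 yyyyyyyyyyyyyyyy.S...yyyy...........
301 yyyyyyyyyyyyyyyy.SSSSSSSy...........
302 ..yyyyyyyyyyyyyy.SSSSSSSy...........
303 ....yyyyyyyyyyyyySSSSSSSy...........
304 ......yyyyyyyyyyySSSSSSSy...........
305 .......yyyyyyyyyy.SSSSSSy...........
306 ........yyyyyyyyy.SSSSSS............
307 .........yyyyyyyy.SSSSSS............
308 y.......yyyyyyyyy.SSSSSS............
309 yyy.....yyyyyyyyy.SSSSSS............
310 yyyyyy..yyyyyyyyy.SSSSSy............
311 yyyyyyyyyyyyyyyyy.SSSSy.............
312 yyyyyyyyyyyyyyyyyy..................
313 yyyyyyyyyyyyyyyyyy..................
314 yyyyyyyyyyyyyyyyyy..................
315 .yyyyyyyyyyyyyyyyy..................
```

```bash
cat >> h.py <<'E'
def rodfit(f,s,lohi=(.0,.05),sc=6):
    "fit th (deg), ex (m, offset along tool x), L (m) of the steel rod by its outline in a scene picture (RGB)"
    g,t,d=tippred(0,s=s);u,v=proj("scene",t).astype(int);x0,y0,w,h=u-15,v-18,30,32
    c=cv2.resize(f[y0:y0+h,x0:x0+w],None,fx=sc,fy=sc,interpolation=cv2.INTER_LINEAR).astype(int)
    m=((c.max(2)-c.min(2)<62)&(c.max(2)>110)).astype(np.uint8)
    q=s["tool_rot"];R=Rn.from_quat([q[1],q[2],q[3],q[0]]);a=np.linspace(0,6.283,40)
    def sil(p):
        th,ex,L=p;_,t,d=tippred(th,L,s);ax=R.apply([1,0,0]);t=t+ex*ax;b=np.cross(d,ax);P=[]
        for k,r in((0,.0045),(.001,.0062),(.003,.007),(lohi[1],.007)):
            P+=[proj("scene",t-d*k+r*(np.cos(i)*ax+np.sin(i)*b)) for i in a]
        P=((np.array(P)-[x0,y0]+.5)*sc-.5).astype(np.int32);o=np.zeros(m.shape,np.uint8);cv2.fillConvexPoly(o,cv2.convexHull(P),1);return o
    roi=cv2.dilate(sil((np.array([p0 for p0 in BEST[:1]][0]) if BEST else (8,0,.104))),np.ones((61,61),np.uint8))
    best=[]
    for th in np.arange(*TH):
        for ex in np.arange(-.004,.0041,.001):
            for L in np.arange(.098,.1081,.002):
                o=sil((th,ex,L));i=(o&m).sum();best.append(((i/((o|m)&roi).sum()),round(th,1),round(ex,4),round(L,4)))
    best.sort(reverse=True);return best[:6]
BEST=[];TH=(-4,15,1)
E
python3 - <<'E'
import h
from h import *
f=cv2.imread("pics/full_hov.png")[:,:,::-1]
s=dict(tool_pos=np.array([.5835,.1348,.1195]),tool_rot=np.array([.001,.9967,-.0799,-.003]))
h.TH=(-6,7,1);h.BEST=[(0,0,.104)]
for b in rodfit(f,s): print("hov",b)
s=manip.state();f=manip.grab_frame("scene");h.TH=(2,15,1);h.BEST=[(8,0,.104)]
for b in rodfit(f,s): print("now",b)
E
```

```text
hov (np.float64(0.35369875922726557), np.int64(-1), np.float64(0.002), np.float64(0.098))
hov (np.float64(0.3506269592476489), np.int64(-1), np.float64(0.003), np.float64(0.098))
hov (np.float64(0.34903089036947305), np.int64(-4), np.float64(0.004), np.float64(0.098))
hov (np.float64(0.34713326042805814), np.int64(-1), np.float64(0.002), np.float64(0.1))
hov (np.float64(0.34687747035573124), np.int64(0), np.float64(0.001), np.float64(0.098))
hov (np.float64(0.3456184751660867), np.int64(0), np.float64(0.001), np.float64(0.1))
now (np.float64(0.6389746024210776), np.int64(8), np.float64(0.0), np.float64(0.102))
now (np.float64(0.6381719156997395), np.int64(7), np.float64(0.001), np.float64(0.098))
now (np.float64(0.6350261034646417), np.int64(9), np.float64(-0.001), np.float64(0.106))
now (np.float64(0.6272244048994684), np.int64(8), np.float64(0.0), np.float64(0.104))
now (np.float64(0.627000695894224), np.int64(9), np.float64(-0.001), np.float64(0.108))
now (np.float64(0.6259506798801567), np.int64(7), np.float64(0.001), np.float64(0.1))
```

```bash
python3 -m pendant '{"linear":[[0,0,0],[0,0,0],[0,0,0],[0,0,0],[0,0,0],[0,0,0],[0,0,0],[0,0,0],[0,0,0],[0,0,0]],"rotation":[[-1,0,0],[-2,0,0],[-3,0,0],[-3,0,0],[-3,0,0],[-3,0,0],[-3,0,0],[-3,0,0],[-3,0,0],[-3,0,0]],"grip":[1,1,1,1,1,1,1,1,1,1]}'
cat >> h.py <<'E'
PC=np.array([.5678,.0258]);ca,sa=np.cos(np.radians(-9.15)),np.sin(np.radians(-9.15))
def loc(p): return (np.array([[ca,sa],[-sa,ca]])@(p[:2]-PC)*1e3).round(1)
def wld(x,y): return PC+np.array([[ca,-sa],[sa,ca]])@np.array([x,y])/1e3
def go2(X,Y,Z):
    s=manip.state();q=s["tool_rot"];R=Rn.from_quat([q[1],q[2],q[3],q[0]])
    print("pos",s["tool_pos"].round(4),"loc",loc(s["tool_pos"]),"F",s["contact_force"].round(1),"lin",(100*R.inv().apply(np.array([X,Y,Z])-s["tool_pos"])).round(2),
      "down/cm",R.inv().apply([0,0,-1]).round(3),"along+y local",R.inv().apply([-sa,ca,0]).round(3),"+x",R.inv().apply([ca,sa,0]).round(3))
E
python3 - <<'E'
import h
from h import *
A=wld(0,110);print(A);go2(A[0],A[1],.125)
s=manip.state();f=manip.grab_frame("scene");h.TH=(4,13,1);h.BEST=[(8,0,.104)]
for b in rodfit(f,s)[:3]: print("now",b)
E
```

```text
time: 65.52
tool_pos: [0.5643, 0.1, 0.1348]
tool_rot: [-0.07, 0.994, -0.08, 0.006]
contact_force: [0.7, -0.7, -0.4]
gripper_width: 0.288
[0.58529217 0.1344003 ]
pos [0.5643 0.1    0.1348] loc [-15.3  72.7] F [ 0.7 -0.7 -0.4] lin [ 1.53 -3.56  1.49] down/cm [0.    0.139 0.99 ] along+y local [-0.001 -0.99   0.139] +x [ 1.    -0.001  0.   ]
now (np.float64(0.5406060606060606), np.int64(8), np.float64(0.0), np.float64(0.1))
now (np.float64(0.5381526104417671), np.int64(8), np.float64(0.0), np.float64(0.102))
now (np.float64(0.5376728659990463), np.int64(9), np.float64(-0.001), np.float64(0.106))
```

```bash
python3 -m pendant '{"linear":[[0.3,-0.6,0.2],[0.6,-1.3,0.4],[0.9,-2,0.7],[1.2,-2.8,1.1],[1.5,-3.5,1.5],[1.5,-3.5,1.5],[1.5,-3.5,1.5],[1.5,-3.5,1.5],[1.5,-3.4,2],[1.5,-3.4,2.5]],"rotation":[[0,0,0],[0,0,0],[0,0,0],[0,0,0],[0,0,0],[0,0,0],[0,0,0],[0,0,0],[0,0,0],[0,0,0]],"grip":[1,1,1,1,1,1,1,1,1,1]}'
python3 -m pendant '{"linear":[[0,0,0],[0,0,0],[0,0,0],[0,0,0],[0,0,0],[0,0,0],[0,0,0],[0,0,0],[0,0,0],[0,0,0]],"rotation":[[0,0,0],[0,0,0],[0,0,0],[0,0,0],[0,0,0],[0,0,0],[0,0,0],[0,0,0],[0,0,0],[0,0,0]],"grip":[1,1,1,1,1,1,1,1,1,1]}'
python3 - <<'E'
from h import *
A=wld(0,110);go2(A[0],A[1],.107)
E
```

```text
time: 66.4
tool_pos: [0.5852, 0.134, 0.1149]
tool_rot: [-0.069, 0.994, -0.08, 0.006]
contact_force: [-0.1, 0.6, -1.3]
gripper_width: 0.288
time: 67.23
tool_pos: [0.585, 0.1343, 0.1148]
tool_rot: [-0.07, 0.994, -0.08, 0.006]
contact_force: [0.4, -0.1, -1.6]
gripper_width: 0.294
pos [0.585  0.1343 0.1148] loc [ -0.3 109.9] F [ 0.4 -0.1 -1.6] lin [0.03 0.1  0.77] down/cm [-0.     0.139  0.99 ] along+y local [-0.001 -0.99   0.139] +x [ 1.    -0.001  0.   ]
```

```bash
python3 -m pendant '{"linear":[[0,0.02,0.1],[0,0.03,0.2],[0,0.04,0.3],[0,0.06,0.4],[0,0.07,0.5],[0,0.08,0.6],[0,0.1,0.7],[0,0.11,0.8],[0,0.11,0.8],[0,0.11,0.8]],"rotation":[[0,0,0],[0,0,0],[0,0,0],[0,0,0],[0,0,0],[0,0,0],[0,0,0],[0,0,0],[0,0,0],[0,0,0]],"grip":[1,1,1,1,1,1,1,1,1,1]}'
python3 -m pendant '{"linear":[[0,0.01,0.05],[0,0.01,0.1],[0,0.01,0.1],[0,0.01,0.1],[0,0.01,0.1],[0,0.01,0.1],[0,0.01,0.1],[0,0.01,0.1],[0,0.01,0.1],[0,0.01,0.1]],"rotation":[[0,0,0],[0,0,0],[0,0,0],[0,0,0],[0,0,0],[0,0,0],[0,0,0],[0,0,0],[0,0,0],[0,0,0]],"grip":[1,1,1,1,1,1,1,1,1,1]}'
```

```text
time: 68.07
tool_pos: [0.585, 0.1344, 0.1067]
tool_rot: [-0.07, 0.994, -0.08, 0.006]
contact_force: [0.9, 0.7, -1.3]
gripper_width: 0.286
time: 68.9
tool_pos: [0.5852, 0.1345, 0.1064]
tool_rot: [-0.07, 0.994, -0.08, 0.006]
contact_force: [-2.8, -0.8, 4.9]
gripper_width: 0.289
```

```bash
python3 -m pendant '{"linear":[[0.09,0.22,-0.03],[0.18,0.44,-0.06],[0.27,0.65,-0.09],[0.36,0.87,-0.12],[0.45,1.09,-0.15],[0.54,1.31,-0.18],[0.63,1.53,-0.21],[0.72,1.74,-0.24],[0.81,1.96,-0.27],[0.9,2.18,-0.305]],"rotation":[[0,0,0],[0,0,0],[0,0,0],[0,0,0],[0,0,0],[0,0,0],[0,0,0],[0,0,0],[0,0,0],[0,0,0]],"grip":[1,1,1,1,1,1,1,1,1,1]}'
python3 -m pendant '{"linear":[[0.09,0.22,-0.03],[0.18,0.44,-0.06],[0.27,0.65,-0.09],[0.36,0.87,-0.12],[0.45,1.09,-0.15],[0.54,1.31,-0.18],[0.63,1.53,-0.21],[0.72,1.74,-0.24],[0.81,1.96,-0.27],[0.9,2.18,-0.305]],"rotation":[[0,0,0],[0,0,0],[0,0,0],[0,0,0],[0,0,0],[0,0,0],[0,0,0],[0,0,0],[0,0,0],[0,0,0]],"grip":[1,1,1,1,1,1,1,1,1,1]}'
python3 - <<'E'
import h
from h import *
go2(*wld(45,0),.107)
s=manip.state();f=manip.grab_frame("scene");h.TH=(2,13,1);h.BEST=[(8,0,.104)]
for b in rodfit(f,s)[:4]: print("now",b)
E
```

```text
time: 69.73
tool_pos: [0.591, 0.1117, 0.1064]
tool_rot: [-0.07, 0.994, -0.08, 0.006]
contact_force: [0.5, 4.4, 4.6]
gripper_width: 0.288
time: 70.57
tool_pos: [0.5963, 0.0885, 0.1063]
tool_rot: [-0.07, 0.994, -0.08, 0.006]
contact_force: [-0.9, 3.3, 5.3]
gripper_width: 0.291
pos [0.5963 0.0885 0.1063] loc [18.2 66.5] F [-0.9  3.3  5.3] lin [ 2.69  6.57 -1.  ] down/cm [-0.001  0.141  0.99 ] along+y local [-0.001 -0.99   0.141] +x [ 1.    -0.001  0.001]
now (np.float64(0.48381844087115816), np.int64(6), np.float64(0.001), np.float64(0.098))
now (np.float64(0.48024819027921406), np.int64(7), np.float64(0.0), np.float64(0.1))
now (np.float64(0.4794352363413137), np.int64(7), np.float64(0.0), np.float64(0.102))
now (np.float64(0.47629525905181036), np.int64(6), np.float64(0.001), np.float64(0.1))
```

```bash
python3 -m pendant '{"linear":[[0.09,0.22,-0.03],[0.18,0.44,-0.06],[0.27,0.65,-0.09],[0.36,0.87,-0.12],[0.45,1.09,-0.15],[0.54,1.31,-0.18],[0.63,1.53,-0.21],[0.72,1.74,-0.24],[0.81,1.96,-0.27],[0.9,2.18,-0.305]],"rotation":[[0,0,0],[0,0,0],[0,0,0],[0,0,0],[0,0,0],[0,0,0],[0,0,0],[0,0,0],[0,0,0],[0,0,0]],"grip":[1,1,1,1,1,1,1,1,1,1]}'
python3 -m pendant '{"linear":[[0.09,0.22,-0.03],[0.18,0.44,-0.06],[0.27,0.65,-0.09],[0.36,0.87,-0.12],[0.45,1.09,-0.15],[0.54,1.31,-0.18],[0.63,1.53,-0.21],[0.72,1.74,-0.24],[0.81,1.96,-0.27],[0.9,2.18,-0.305]],"rotation":[[0,0,0],[0,0,0],[0,0,0],[0,0,0],[0,0,0],[0,0,0],[0,0,0],[0,0,0],[0,0,0],[0,0,0]],"grip":[1,1,1,1,1,1,1,1,1,1]}'
python3 -m pendant '{"linear":[[0.09,0.22,-0.03],[0.18,0.44,-0.06],[0.27,0.65,-0.09],[0.36,0.87,-0.12],[0.45,1.09,-0.15],[0.54,1.31,-0.18],[0.63,1.53,-0.21],[0.72,1.74,-0.24],[0.81,1.96,-0.27],[0.9,2.18,-0.305]],"rotation":[[0,0,0],[0,0,0],[0,0,0],[0,0,0],[0,0,0],[0,0,0],[0,0,0],[0,0,0],[0,0,0],[0,0,0]],"grip":[1,1,1,1,1,1,1,1,1,1]}'
python3 -m pendant '{"linear":[[0,0,0],[0,0,0],[0,0,0],[0,0,0],[0,0,0],[-0.09,0.22,-0.03],[-0.18,0.44,-0.06],[-0.27,0.65,-0.09],[-0.36,0.87,-0.12],[-0.45,1.09,-0.15]],"rotation":[[0,0,0],[0,0,0],[0,0,0],[0,0,0],[0,0,0],[0,0,0],[0,0,0],[0,0,0],[0,0,0],[0,0,0]],"grip":[1,1,1,1,1,1,1,1,1,1]}'
python3 - <<'E'
import h
from h import *
go2(*wld(40.5,-11),.107)
E
```

```text
time: 71.45
tool_pos: [0.6016, 0.0654, 0.1063]
tool_rot: [-0.07, 0.994, -0.08, 0.006]
contact_force: [-2.0, 4.2, 6.0]
gripper_width: 0.287
time: 72.28
tool_pos: [0.607, 0.0423, 0.1063]
tool_rot: [-0.071, 0.994, -0.08, 0.006]
contact_force: [-1.0, 4.3, 6.5]
gripper_width: 0.288
time: 73.12
tool_pos: [0.6123, 0.0192, 0.1063]
tool_rot: [-0.071, 0.994, -0.08, 0.006]
contact_force: [0.1, 3.8, 5.8]
gripper_width: 0.285
time: 73.95
tool_pos: [0.6064, 0.0081, 0.1063]
tool_rot: [-0.07, 0.994, -0.08, 0.007]
contact_force: [2.0, 3.1, 6.0]
gripper_width: 0.285
pos [0.6064 0.0081 0.1063] loc [ 41.  -11.3] F [2.  3.1 6. ] lin [-0.05 -0.04 -0.06] down/cm [-0.003  0.14   0.99 ] along+y local [-0.001 -0.99   0.14 ] +x [ 1.    -0.001  0.003]
```

```bash
python3 -m pendant '{"linear":[[-0.09,0.22,-0.03],[-0.18,0.44,-0.06],[-0.27,0.65,-0.09],[-0.36,0.87,-0.12],[-0.45,1.09,-0.15],[-0.54,1.31,-0.18],[-0.63,1.53,-0.21],[-0.72,1.74,-0.24],[-0.81,1.96,-0.27],[-0.9,2.18,-0.305]],"rotation":[[0,0,0],[0,0,0],[0,0,0],[0,0,0],[0,0,0],[0,0,0],[0,0,0],[0,0,0],[0,0,0],[0,0,0]],"grip":[1,1,1,1,1,1,1,1,1,1]}'
python3 -m pendant '{"linear":[[-0.09,0.22,-0.03],[-0.18,0.44,-0.06],[-0.27,0.65,-0.09],[-0.36,0.87,-0.12],[-0.45,1.09,-0.15],[-0.54,1.31,-0.18],[-0.63,1.53,-0.21],[-0.72,1.74,-0.24],[-0.81,1.96,-0.27],[-0.9,2.18,-0.305]],"rotation":[[0,0,0],[0,0,0],[0,0,0],[0,0,0],[0,0,0],[0,0,0],[0,0,0],[0,0,0],[0,0,0],[0,0,0]],"grip":[1,1,1,1,1,1,1,1,1,1]}'
python3 -m pendant '{"linear":[[-0.09,0.22,-0.03],[-0.18,0.44,-0.06],[-0.27,0.65,-0.09],[-0.36,0.87,-0.12],[-0.45,1.09,-0.15],[-0.54,1.31,-0.18],[-0.63,1.53,-0.21],[-0.72,1.74,-0.24],[-0.81,1.96,-0.27],[-0.9,2.18,-0.305]],"rotation":[[0,0,0],[0,0,0],[0,0,0],[0,0,0],[0,0,0],[0,0,0],[0,0,0],[0,0,0],[0,0,0],[0,0,0]],"grip":[1,1,1,1,1,1,1,1,1,1]}'
python3 - <<'E'
import h
from h import *
go2(*wld(13.5,-77),.107)
s=manip.state();f=manip.grab_frame("scene");h.TH=(0,13,1);h.BEST=[(7,0,.104)]
for b in rodfit(f,s)[:4]: print("now",b)
E
```

```text
time: 74.78
tool_pos: [0.594, -0.0121, 0.1064]
tool_rot: [-0.07, 0.994, -0.08, 0.007]
contact_force: [1.8, 3.1, 5.4]
gripper_width: 0.291
time: 75.62
tool_pos: [0.5815, -0.0324, 0.1063]
tool_rot: [-0.07, 0.994, -0.08, 0.007]
contact_force: [2.0, 4.2, 6.1]
gripper_width: 0.29
time: 76.45
tool_pos: [0.5691, -0.0526, 0.1063]
tool_rot: [-0.07, 0.994, -0.08, 0.007]
contact_force: [1.2, 2.7, 5.9]
gripper_width: 0.292
pos [ 0.5691 -0.0526  0.1063] loc [ 13.8 -77.2] F [1.2 2.7 5.9] lin [-0.03 -0.03 -0.06] down/cm [-0.002  0.14   0.99 ] along+y local [-0.001 -0.99   0.14 ] +x [ 1.    -0.001  0.002]
now (np.float64(0.6659192825112108), np.int64(6), np.float64(0.001), np.float64(0.098))
now (np.float64(0.6638876700307152), np.int64(6), np.float64(0.001), np.float64(0.1))
now (np.float64(0.6611010830324909), np.int64(9), np.float64(-0.001), np.float64(0.108))
now (np.float64(0.6609793928650565), np.int64(8), np.float64(0.0), np.float64(0.106))
```

```bash
python3 -m pendant '{"linear":[[-0.09,0.22,-0.03],[-0.18,0.44,-0.06],[-0.27,0.65,-0.09],[-0.36,0.87,-0.12],[-0.45,1.09,-0.15],[-0.54,1.31,-0.18],[-0.63,1.53,-0.21],[-0.72,1.74,-0.24],[-0.81,1.96,-0.27],[-0.9,2.18,-0.305]],"rotation":[[0,0,0],[0,0,0],[0,0,0],[0,0,0],[0,0,0],[0,0,0],[0,0,0],[0,0,0],[0,0,0],[0,0,0]],"grip":[1,1,1,1,1,1,1,1,1,1]}'
python3 -m pendant '{"linear":[[-0.09,0.22,-0.03],[-0.18,0.44,-0.06],[-0.27,0.65,-0.09],[-0.36,0.87,-0.12],[-0.45,1.09,-0.15],[-0.45,1.09,-0.15],[-0.45,1.09,-0.15],[-0.45,1.09,-0.15],[-0.45,1.09,-0.15],[-0.45,1.09,-0.15]],"rotation":[[0,0,0],[0,0,0],[0,0,0],[0,0,0],[0,0,0],[0,0,0],[0,0,0],[0,0,0],[0,0,0],[0,0,0]],"grip":[1,1,1,1,1,1,1,1,1,1]}'
python3 -c "
from h import *
go2(*wld(0,-110),.107)"
python3 -m pendant '{"linear":[[-0.09,-0.22,0.03],[-0.18,-0.44,0.06],[-0.27,-0.65,0.09],[-0.36,-0.87,0.12],[-0.45,-1.09,0.15],[-0.54,-1.31,0.18],[-0.63,-1.53,0.21],[-0.72,-1.74,0.24],[-0.81,-1.96,0.27],[-0.9,-2.18,0.305]],"rotation":[[0,0,0],[0,0,0],[0,0,0],[0,0,0],[0,0,0],[0,0,0],[0,0,0],[0,0,0],[0,0,0],[0,0,0]],"grip":[1,1,1,1,1,1,1,1,1,1]}'
python3 -c "
from h import *
go2(*wld(-9,-88),.107)"
```

```text
time: 77.33
tool_pos: [0.5567, -0.0729, 0.1063]
tool_rot: [-0.07, 0.994, -0.08, 0.007]
contact_force: [2.2, 4.4, 5.7]
gripper_width: 0.291
time: 78.17
tool_pos: [0.5504, -0.0831, 0.1063]
tool_rot: [-0.07, 0.994, -0.08, 0.007]
contact_force: [1.4, 3.2, 6.1]
gripper_width: 0.29
pos [ 0.5504 -0.0831  0.1063] loc [ 1.000e-01 -1.103e+02] F [1.4 3.2 6.1] lin [-0.01 -0.04 -0.06] down/cm [-0.002  0.14   0.99 ] along+y local [-0.001 -0.99   0.14 ] +x [ 1.    -0.001  0.002]
time: 79.0
tool_pos: [0.5449, -0.062, 0.1063]
tool_rot: [-0.067, 0.995, -0.08, 0.007]
contact_force: [-0.2, -4.5, 6.4]
gripper_width: 0.291
pos [ 0.5449 -0.062   0.1063] loc [ -8.6 -90.4] F [-0.2 -4.5  6.4] lin [-0.04 -0.24 -0.04] down/cm [-0.003  0.134  0.991] along+y local [-0.001 -0.991  0.134] +x [ 1.    -0.     0.003]
```

```bash
python3 -m pendant '{"linear":[[-0.09,-0.22,0.03],[-0.18,-0.44,0.06],[-0.27,-0.65,0.09],[-0.36,-0.87,0.12],[-0.45,-1.09,0.15],[-0.54,-1.31,0.18],[-0.63,-1.53,0.21],[-0.72,-1.74,0.24],[-0.81,-1.96,0.27],[-0.9,-2.18,0.3]],"rotation":[[0,0,0],[0,0,0],[0,0,0],[0,0,0],[0,0,0],[0,0,0],[0,0,0],[0,0,0],[0,0,0],[0,0,0]],"grip":[1,1,1,1,1,1,1,1,1,1]}'
python3 -m pendant '{"linear":[[-0.09,-0.22,0.03],[-0.18,-0.44,0.06],[-0.27,-0.65,0.09],[-0.36,-0.87,0.12],[-0.45,-1.09,0.15],[-0.54,-1.31,0.18],[-0.63,-1.53,0.21],[-0.72,-1.74,0.24],[-0.81,-1.96,0.27],[-0.9,-2.18,0.3]],"rotation":[[0,0,0],[0,0,0],[0,0,0],[0,0,0],[0,0,0],[0,0,0],[0,0,0],[0,0,0],[0,0,0],[0,0,0]],"grip":[1,1,1,1,1,1,1,1,1,1]}'
python3 - <<'E'
import h
from h import *
go2(*wld(-27,-44),.107)
s=manip.state();f=manip.grab_frame("scene");h.TH=(0,13,1);h.BEST=[(7,0,.104)]
for b in rodfit(f,s)[:4]: print("now",b)
E
```

```text
time: 79.83
tool_pos: [0.5395, -0.0388, 0.1063]
tool_rot: [-0.067, 0.995, -0.08, 0.007]
contact_force: [1.1, -3.9, 7.0]
gripper_width: 0.289
time: 80.67
tool_pos: [0.5342, -0.0156, 0.1063]
tool_rot: [-0.067, 0.995, -0.08, 0.007]
contact_force: [1.2, -4.4, 5.5]
gripper_width: 0.289
pos [ 0.5342 -0.0156  0.1063] loc [-26.6 -46.2] F [ 1.2 -4.4  5.5] lin [-0.04 -0.23 -0.04] down/cm [-0.002  0.134  0.991] along+y local [-0.001 -0.991  0.134] +x [ 1.    -0.     0.002]
now (np.float64(0.6451207243460765), np.int64(8), np.float64(0.001), np.float64(0.098))
now (np.float64(0.6439509954058193), np.int64(9), np.float64(0.0), np.float64(0.1))
now (np.float64(0.6402859331120756), np.int64(10), np.float64(-0.001), np.float64(0.104))
now (np.float64(0.64), np.int64(9), np.float64(0.0), np.float64(0.102))
```

```bash
python3 -m pendant '{"linear":[[-0.09,-0.22,0.03],[-0.18,-0.44,0.06],[-0.27,-0.65,0.09],[-0.36,-0.87,0.12],[-0.45,-1.09,0.15],[-0.54,-1.31,0.18],[-0.63,-1.53,0.21],[-0.72,-1.74,0.24],[-0.81,-1.96,0.27],[-0.9,-2.18,0.3]],"rotation":[[0,0,0],[0,0,0],[0,0,0],[0,0,0],[0,0,0],[0,0,0],[0,0,0],[0,0,0],[0,0,0],[0,0,0]],"grip":[1,1,1,1,1,1,1,1,1,1]}'
python3 -m pendant '{"linear":[[-0.09,-0.22,0.03],[-0.18,-0.44,0.06],[-0.27,-0.65,0.09],[-0.36,-0.87,0.12],[-0.45,-1.09,0.15],[-0.54,-1.31,0.18],[-0.63,-1.53,0.21],[-0.72,-1.74,0.24],[-0.81,-1.96,0.27],[-0.9,-2.18,0.3]],"rotation":[[0,0,0],[0,0,0],[0,0,0],[0,0,0],[0,0,0],[0,0,0],[0,0,0],[0,0,0],[0,0,0],[0,0,0]],"grip":[1,1,1,1,1,1,1,1,1,1]}'
python3 -c "
from h import *
go2(*wld(-45,0),.107)"
python3 -m pendant '{"linear":[[0,0,0],[0,0,0],[0,0,-0.02],[0.04,-0.1,-0.03],[0.12,-0.28,0.01],[0.21,-0.5,0.04],[0.3,-0.72,0.07],[0.39,-0.94,0.1],[0.48,-1.15,0.13],[0.57,-1.37,0.16]],"rotation":[[0,0,0],[0,0,0],[0,0,0],[0,0,0],[0,0,0],[0,0,0],[0,0,0],[0,0,0],[0,0,0],[0,0,0]],"grip":[1,1,1,1,1,1,1,1,1,1]}'
python3 - <<'E'
import h
from h import *
go2(*wld(-39.3,13.9),.107)
s=manip.state();f=manip.grab_frame("scene");h.TH=(0,15,1);h.BEST=[(7,0,.104)]
for b in rodfit(f,s)[:4]: print("now",b)
E
```

```text
time: 81.55
tool_pos: [0.5289, 0.0076, 0.1063]
tool_rot: [-0.067, 0.995, -0.08, 0.007]
contact_force: [1.3, -4.0, 6.7]
gripper_width: 0.29
time: 82.38
tool_pos: [0.5235, 0.0308, 0.1063]
tool_rot: [-0.067, 0.995, -0.08, 0.007]
contact_force: [1.2, -4.2, 5.4]
gripper_width: 0.288
pos [0.5235 0.0308 0.1063] loc [-44.5  -2.1] F [ 1.2 -4.2  5.4] lin [-0.05 -0.22 -0.04] down/cm [-0.002  0.134  0.991] along+y local [-0.001 -0.991  0.134] +x [ 1.    -0.     0.002]
time: 83.22
tool_pos: [0.53, 0.0441, 0.1063]
tool_rot: [-0.067, 0.995, -0.08, 0.004]
contact_force: [-3.3, -6.1, 9.0]
gripper_width: 0.29
pos [0.53   0.0441 0.1063] loc [-40.3  12. ] F [-3.3 -6.1  9. ] lin [ 0.1  -0.2  -0.05] down/cm [0.002 0.135 0.991] along+y local [-0.    -0.991  0.135] +x [ 1.    -0.    -0.002]
now (np.float64(0.5693827160493827), np.int64(9), np.float64(0.0), np.float64(0.1))
now (np.float64(0.5690072639225182), np.int64(8), np.float64(0.001), np.float64(0.098))
now (np.float64(0.5668124392614189), np.int64(9), np.float64(0.0), np.float64(0.102))
now (np.float64(0.5655256723716381), np.int64(10), np.float64(-0.001), np.float64(0.106))
```

```bash
python3 -m pendant '{"linear":[[0.09,-0.22,0.02],[0.18,-0.44,0.04],[0.27,-0.65,0.06],[0.36,-0.87,0.08],[0.45,-1.09,0.1],[0.54,-1.31,0.13],[0.63,-1.53,0.16],[0.72,-1.74,0.19],[0.81,-1.96,0.22],[0.9,-2.18,0.25]],"rotation":[[0,0,0],[0,0,0],[0,0,0],[0,0,0],[0,0,0],[0,0,0],[0,0,0],[0,0,0],[0,0,0],[0,0,0]],"grip":[1,1,1,1,1,1,1,1,1,1]}'
python3 - <<'E'
import h
from h import *
go2(*wld(-30.3,35.8),.107)
s=manip.state();f=manip.grab_frame("scene");h.TH=(0,15,1);h.BEST=[(7,0,.104)]
for b in rodfit(f,s)[:4]: print("now",b)
E
```

```text
time: 84.1
tool_pos: [0.5421, 0.0646, 0.1063]
tool_rot: [-0.068, 0.994, -0.08, 0.004]
contact_force: [-2.7, -5.1, 8.3]
gripper_width: 0.285
pos [0.5421 0.0646 0.1063] loc [-31.6  34.3] F [-2.7 -5.1  8.3] lin [ 0.13 -0.16 -0.05] down/cm [0.003 0.135 0.991] along+y local [-0.    -0.991  0.135] +x [ 1.    -0.001 -0.003]
now (np.float64(0.5703165542293721), np.int64(8), np.float64(0.001), np.float64(0.098))
now (np.float64(0.5659297789336801), np.int64(9), np.float64(0.0), np.float64(0.102))
now (np.float64(0.5658137694539699), np.int64(10), np.float64(-0.002), np.float64(0.106))
now (np.float64(0.5644363447019005), np.int64(10), np.float64(-0.002), np.float64(0.108))
```

```bash
python3 -m pendant '{"linear":[[0.09,-0.22,0.02],[0.18,-0.44,0.04],[0.27,-0.65,0.06],[0.36,-0.87,0.09],[0.45,-1.09,0.12],[0.54,-1.31,0.15],[0.63,-1.53,0.18],[0.72,-1.74,0.21],[0.81,-1.96,0.24],[0.9,-2.18,0.27]],"rotation":[[0,0,0],[0,0,0],[0,0,0],[0,0,0],[0,0,0],[0,0,0],[0,0,0],[0,0,0],[0,0,0],[0,0,0]],"grip":[1,1,1,1,1,1,1,1,1,1]}'
python3 -m pendant '{"linear":[[0.09,-0.22,0.03],[0.18,-0.44,0.06],[0.27,-0.65,0.09],[0.36,-0.87,0.12],[0.45,-1.09,0.15],[0.54,-1.31,0.18],[0.63,-1.53,0.21],[0.72,-1.74,0.24],[0.81,-1.96,0.27],[0.9,-2.18,0.3]],"rotation":[[0,0,0],[0,0,0],[0,0,0],[0,0,0],[0,0,0],[0,0,0],[0,0,0],[0,0,0],[0,0,0],[0,0,0]],"grip":[1,1,1,1,1,1,1,1,1,1]}'
python3 - <<'E'
import h
from h import *
go2(*wld(-12.3,79.8),.107)
E
```

```text
time: 84.98
tool_pos: [0.5543, 0.085, 0.1063]
tool_rot: [-0.068, 0.994, -0.08, 0.004]
contact_force: [-1.5, -3.6, 6.7]
gripper_width: 0.289
time: 85.82
tool_pos: [0.5667, 0.1053, 0.1063]
tool_rot: [-0.068, 0.994, -0.08, 0.004]
contact_force: [-2.9, -3.6, 6.4]
gripper_width: 0.289
pos [0.5667 0.1053 0.1063] loc [-13.8  78.3] F [-2.9 -3.6  6.4] lin [ 0.15 -0.16 -0.05] down/cm [0.004 0.136 0.991] along+y local [-0.    -0.991  0.136] +x [ 1.    -0.001 -0.004]
```

```bash
python3 -m pendant '{"linear":[[0.09,-0.22,0.03],[0.18,-0.44,0.06],[0.27,-0.65,0.09],[0.36,-0.87,0.12],[0.45,-1.09,0.15],[0.54,-1.31,0.18],[0.63,-1.53,0.21],[0.72,-1.74,0.24],[0.81,-1.96,0.27],[0.9,-2.18,0.3]],"rotation":[[0,0,0],[0,0,0],[0,0,0],[0,0,0],[0,0,0],[0,0,0],[0,0,0],[0,0,0],[0,0,0],[0,0,0]],"grip":[1,1,1,1,1,1,1,1,1,1]}'
python3 -m pendant '{"linear":[[0.09,-0.22,0.03],[0.18,-0.44,0.06],[0.29,-0.65,0.09],[0.4,-0.9,0.12],[0.4,-0.9,0.12],[0.4,-0.9,0.12],[0.4,-0.9,0.12],[0.4,-0.9,0.12],[0.4,-0.9,0.12],[0.4,-0.9,0.12]],"rotation":[[0,0,0],[0,0,0],[0,0,0],[0,0,0],[0,0,0],[0,0,0],[0,0,0],[0,0,0],[0,0,0],[0,0,0]],"grip":[1,1,1,1,1,1,1,1,1,1]}'
python3 - <<'E'
import h
from h import *
go2(*wld(0,110),.107)
s=manip.state();f=manip.grab_frame("scene");h.TH=(0,15,1);h.BEST=[(7,0,.104)]
for b in rodfit(f,s)[:4]: print("now",b)
E
```

```text
time: 86.65
tool_pos: [0.579, 0.1256, 0.1063]
tool_rot: [-0.068, 0.994, -0.08, 0.004]
contact_force: [-1.7, -2.9, 6.5]
gripper_width: 0.289
time: 87.48
tool_pos: [0.5851, 0.1348, 0.1064]
tool_rot: [-0.069, 0.994, -0.08, 0.005]
contact_force: [-1.6, -1.5, 1.5]
gripper_width: 0.288
pos [0.5851 0.1348 0.1064] loc [ -0.3 110.3] F [-1.6 -1.5  1.5] lin [ 0.03  0.03 -0.07] down/cm [0.002 0.139 0.99 ] along+y local [-0.001 -0.99   0.139] +x [ 1.    -0.001 -0.002]
now (np.float64(0.4850091407678245), np.int64(6), np.float64(0.003), np.float64(0.098))
now (np.float64(0.4817640491254187), np.int64(7), np.float64(0.002), np.float64(0.1))
now (np.float64(0.4810578984989278), np.int64(5), np.float64(0.004), np.float64(0.098))
now (np.float64(0.48079710144927534), np.int64(6), np.float64(0.004), np.float64(0.098))
```

```bash
python3 -m pendant '{"linear":[[0,0.01,0.05],[0,0.01,0.08],[0.09,0.22,0.05],[0.18,0.44,0.02],[0.27,0.65,-0.01],[0.27,0.65,-0.01],[0.27,0.6,-0.4],[0.27,0.5,-1],[0.27,0.35,-2],[0.27,0.2,-3]],"rotation":[[0,0,0],[0,0,0],[0,0,0],[0,0,0],[0,0,0],[0,0,0],[0,0,0],[0,0,0],[0,0,0],[0,0,0]],"grip":[1,1,1,1,1,1,1,1,1,1]}'
python3 -m pendant '{"linear":[[0,-0.1,-0.8],[0,-0.2,-1.6],[0,-0.35,-2.5],[0,-0.5,-3.5],[0,-0.6,-4.5],[0,-0.75,-5.5],[0,-0.9,-6.3],[0,-0.95,-6.8],[0,-0.95,-6.8],[0,-0.95,-6.8]],"rotation":[[0,0,0],[0,0,0],[0,0,0],[0,0,0],[0,0,0],[0,0,0],[0,0,0],[0,0,0],[0,0,0],[0,0,0]],"grip":[1,1,1,1,1,1,1,1,1,1]}'
python3 - <<'E'
import h
from h import *
go2(.553,.370,.204)
s=manip.state();f=manip.grab_frame("scene");cv2.imwrite("pics/air.png",f[:,:,::-1]);h.TH=(0,15,1);h.BEST=[(7,0,.104)]
for b in rodfit(f,s)[:6]: print("now",b)
E
```

```text
time: 88.37
tool_pos: [0.5873, 0.1283, 0.137]
tool_rot: [-0.069, 0.994, -0.08, 0.005]
contact_force: [0.1, -0.5, -1.0]
gripper_width: 0.29
time: 89.2
tool_pos: [0.5875, 0.1284, 0.2055]
tool_rot: [-0.07, 0.994, -0.08, 0.006]
contact_force: [-0.7, 0.7, -0.9]
gripper_width: 0.293
pos [0.5875 0.1284 0.2055] loc [  3.2 104.4] F [-0.7  0.7 -0.9] lin [ -7.27 -23.05   3.39] down/cm [-0.     0.139  0.99 ] along+y local [-0.001 -0.99   0.139] +x [ 1.    -0.001  0.   ]
now (np.float64(0.5927280550774526), np.int64(9), np.float64(-0.001), np.float64(0.106))
now (np.float64(0.5923404255319149), np.int64(8), np.float64(0.0), np.float64(0.102))
now (np.float64(0.59005291005291), np.int64(9), np.float64(-0.001), np.float64(0.108))
now (np.float64(0.5895710681244744), np.int64(7), np.float64(0.001), np.float64(0.098))
now (np.float64(0.5889848812095032), np.int64(8), np.float64(0.0), np.float64(0.1))
now (np.float64(0.5875453188313073), np.int64(8), np.float64(0.001), np.float64(0.1))
```

```bash
python3 -m pendant '{"linear":[[-0.6,-2,0.3],[-1.3,-4.2,0.6],[-2.2,-7,1],[-3.2,-10,1.5],[-4.1,-13,1.9],[-5,-16,2.35],[-5.9,-19,2.8],[-6.7,-21.3,3.1],[-7.2,-22.7,3.3],[-7.27,-23.05,3.38]],"rotation":[[0,0,0],[0,0,0],[0,0,0],[0,0,0],[0,0,0],[0,0,0],[0,0,0],[0,0,0],[0,0,0],[0,0,0]],"grip":[1,1,1,1,1,1,1,1,1,1]}'
python3 -m pendant '{"linear":[[0,0,0],[0,0,0],[0,0,0],[0,0,0],[0,0,0],[0,0,0],[0,0,0],[0,0,0],[0,0,0],[0,0,0]],"rotation":[[0,0,0],[0,0,0],[0,0,0],[0,0,0],[0,0,0],[0,0,0],[0,0,0],[0,0,0],[0,0,0],[0,0,0]],"grip":[1,1,1,1,1,1,1,1,1,1]}'
python3 - <<'E'
from h import *
go2(.553,.370,.19)
E
```

```text
time: 90.08
tool_pos: [0.5518, 0.3719, 0.2029]
tool_rot: [-0.069, 0.994, -0.079, 0.005]
contact_force: [-0.3, 0.2, -0.1]
gripper_width: 0.293
time: 90.92
tool_pos: [0.553, 0.37, 0.2039]
tool_rot: [-0.07, 0.994, -0.08, 0.006]
contact_force: [0.8, 0.2, -0.8]
gripper_width: 0.292
pos [0.553  0.37   0.2039] loc [-69.3 337.5] F [ 0.8  0.2 -0.8] lin [-0.    0.19  1.38] down/cm [-0.     0.139  0.99 ] along+y local [-0.001 -0.99   0.139] +x [ 1.    -0.001  0.   ]
```

```bash
python3 -m pendant '{"linear":[[0,0.06,0.4],[0,0.11,0.8],[0,0.17,1.2],[0,0.22,1.6],[0,0.28,2],[0,0.32,2.3],[0,0.36,2.6],[0,0.41,2.9],[0,0.45,3.2],[0,0.47,3.35]],"rotation":[[0,0,0],[0,0,0],[0,0,0],[0,0,0],[0,0,0],[0,0,0],[0,0,0],[0,0,0],[0,0,0],[0,0,0]],"grip":[1,1,1,1,1,1,1,1,1,1]}'
python3 -m pendant '{"linear":[[0,0,0],[0,0,0],[0,0,0],[0,0,0],[0,0,0],[0,0,0],[0,0,0],[0,0,0],[0,0,0],[0,0,0]],"rotation":[[0,0,0],[0,0,0],[0,0,0],[0,0,0],[0,0,0],[0,0,0],[0,0,0],[0,0,0],[0,0,0],[0,0,0]],"grip":[1,1,1,1,1,1,1,1,1,1]}'
python3 - <<'E'
from h import *
go2(.553,.370,.117);print(manip.state()["ft_torque"])
E
```

```text
time: 91.75
tool_pos: [0.5528, 0.3699, 0.1695]
tool_rot: [-0.069, 0.994, -0.08, 0.005]
contact_force: [-0.5, 0.1, -0.3]
gripper_width: 0.29
time: 92.58
tool_pos: [0.553, 0.37, 0.1702]
tool_rot: [-0.07, 0.994, -0.08, 0.006]
contact_force: [-0.5, -0.3, 0.5]
gripper_width: 0.292
pos [0.553  0.37   0.1702] loc [-69.3 337.5] F [-0.5 -0.3  0.5] lin [-0.    0.74  5.26] down/cm [-0.     0.139  0.99 ] along+y local [-0.001 -0.99   0.139] +x [ 1.    -0.001  0.   ]
[-0.12787555  0.07604296  0.03310819]
```

```bash
python3 -m pendant '{"linear":[[0,0.03,0.25],[0,0.07,0.5],[0,0.1,0.75],[0,0.14,1],[0,0.17,1.25],[0,0.21,1.5],[0,0.24,1.75],[0,0.28,2],[0,0.31,2.25],[0,0.35,2.5]],"rotation":[[0,0,0],[0,0,0],[0,0,0],[0,0,0],[0,0,0],[0,0,0],[0,0,0],[0,0,0],[0,0,0],[0,0,0]],"grip":[1,1,1,1,1,1,1,1,1,1]}'
python3 -m pendant '{"linear":[[0,0.03,0.25],[0,0.07,0.5],[0,0.1,0.75],[0,0.14,1],[0,0.17,1.25],[0,0.21,1.5],[0,0.21,1.5],[0,0.21,1.5],[0,0.21,1.5],[0,0.21,1.5]],"rotation":[[0,0,0],[0,0,0],[0,0,0],[0,0,0],[0,0,0],[0,0,0],[0,0,0],[0,0,0],[0,0,0],[0,0,0]],"grip":[1,1,1,1,1,1,1,1,1,1]}'
python3 - <<'E'
from h import *
go2(.553,.370,.117);print(manip.state()["ft_torque"])
E
```

```text
time: 93.42
tool_pos: [0.553, 0.37, 0.1446]
tool_rot: [-0.07, 0.994, -0.08, 0.006]
contact_force: [0.1, 0.1, -1.4]
gripper_width: 0.291
time: 94.25
tool_pos: [0.553, 0.37, 0.1298]
tool_rot: [-0.07, 0.994, -0.08, 0.006]
contact_force: [0.0, 0.5, -0.9]
gripper_width: 0.287
pos [0.553  0.37   0.1298] loc [-69.3 337.5] F [ 0.   0.5 -0.9] lin [-0.    0.18  1.27] down/cm [-0.     0.139  0.99 ] along+y local [-0.001 -0.99   0.139] +x [ 1.    -0.001  0.   ]
[-0.12492982  0.07770977 -0.000649  ]
```

```bash
python3 -m pendant '{"linear":[[0,0.03,0.2],[0,0.06,0.4],[0,0.08,0.6],[0,0.11,0.8],[0,0.14,1],[0,0.15,1.1],[0,0.17,1.2],[0,0.18,1.27],[0,0.18,1.3],[0,0.18,1.3]],"rotation":[[0,0,0],[0,0,0],[0,0,0],[0,0,0],[0,0,0],[0,0,0],[0,0,0],[0,0,0],[0,0,0],[0,0,0]],"grip":[1,1,1,1,1,1,1,1,1,1]}'
python3 -m pendant '{"linear":[[0,0.01,0.05],[0,0.01,0.05],[0,0.01,0.05],[0,0.01,0.05],[0,0.01,0.05],[0,0.01,0.05],[0,0.01,0.05],[0,0.01,0.05],[0,0.01,0.05],[0,0.01,0.05]],"rotation":[[0,0,0],[0,0,0],[0,0,0],[0,0,0],[0,0,0],[0,0,0],[0,0,0],[0,0,0],[0,0,0],[0,0,0]],"grip":[1,1,1,1,1,1,1,1,1,1]}'
```

```text
time: 95.08
tool_pos: [0.553, 0.3701, 0.1166]
tool_rot: [-0.07, 0.994, -0.08, 0.006]
contact_force: [-0.4, -0.5, -1.0]
gripper_width: 0.289
time: 95.92
tool_pos: [0.5531, 0.3702, 0.1165]
tool_rot: [-0.07, 0.994, -0.08, 0.006]
contact_force: [-2.3, -1.2, 6.2]
gripper_width: 0.287
```

Seated on the shoulder. Release gently, rise straight up, then go clear.

```bash
python3 -m pendant '{"linear":[[0,0,-0.05],[0,0,-0.05],[0,0,-0.05],[0,0,-0.05],[0,0,-0.05],[0,0,-0.05],[0,0,-0.05],[0,0,-0.05],[0,0,-0.05],[0,0,-0.05]],"rotation":[[0,0,0],[0,0,0],[0,0,0],[0,0,0],[0,0,0],[0,0,0],[0,0,0],[0,0,0],[0,0,0],[0,0,0]],"grip":[0.9,0.8,0.7,0.6,0.5,0.4,0.3,0.3,0.3,0.3]}'
python3 -m pendant '{"linear":[[0,-0.07,-0.5],[0,-0.17,-1.2],[0,-0.28,-2],[0,-0.42,-3],[0,-0.56,-4],[0,-0.7,-5],[0,-0.9,-6.5],[0,-1.1,-8],[0,-1.25,-9],[0,-1.4,-10]],"rotation":[[0,0,0],[0,0,0],[0,0,0],[0,0,0],[0,0,0],[0,0,0],[0,0,0],[0,0,0],[0,0,0],[0,0,0]],"grip":[0.3,0.3,0.3,0.3,0.3,0.3,0.3,0.3,0.3,0.3]}'
python3 -m pendant '{"linear":[[-2,0,0],[-4,0,0],[-7,0,0],[-10,0,0],[-13,0,0],[-16,0,0],[-18,0,0],[-18,0,0],[-18,0,0],[-18,0,0]],"rotation":[[0,0,0],[0,0,0],[0,0,0],[0,0,0],[0,0,0],[0,0,0],[0,0,0],[0,0,0],[0,0,0],[0,0,0]],"grip":[0.3,0.3,0.3,0.3,0.3,0.3,0.3,0.3,0.3,0.3]}'
python3 - <<'E'
from h import *
s=manip.grab_frame("scene");t=manip.grab_frame("top")
cv2.imwrite("pics/fs.png",s[:,:,::-1]);cv2.imwrite("pics/ft.png",t[:,:,::-1])
s0=cv2.imread("pics/scene0.png")[:,:,::-1];t0=cv2.imread("pics/top0.png")[:,:,::-1]
for n,a,b,(x,y,w,h) in(("burnisher s",s,s0,(440,400,45,38)),("stand t",t,t0,(136,216,45,42)),("dish t",t,t0,(264,145,54,50)),("bowl t",t,t0,(368,150,46,44)),("case t",t,t0,(180,145,70,36)),("dish s",s,s0,(220,308,68,62)),("bowl s",s,s0,(163,214,56,48)),("case s",s,s0,(265,378,90,100))):
    d=cv2.absdiff(a,b)[y:y+h,x:x+w].max(2);print(n,d.mean().round(1),"frac>60",(d>60).mean().round(3))
f6=cv2.imread("pics/full_g6.png")[:,:,::-1];d=cv2.absdiff(s,f6)[85:225,165:275].max(2);print("stack vs before burnishing",d.mean().round(1),(d>60).mean().round(3))
# handle-end brass caps in the scene picture: predicted
for k,ps in((0,191),(1,161),(2,131),(3,101)):
    a=np.radians(ps);print(k,proj("scene",(.560+.153*np.cos(a),-.374+.153*np.sin(a),.008+.004*k+DIM[k][1]+.0145)).round(1))
# burnisher cap: centroid of wood-coloured pixels on the marble
for n,f in(("now",s),("start",s0)):
    g=f[400:440,440:490].astype(int);m=(g[...,0]-g[...,2]>60)&(g[...,0]>150)&(g[...,1]>120);yy,xx=np.where(m);print(n,len(xx),xx.mean()+440,yy.mean()+400)
print(manip.state()["tool_pos"])
E
```

```text
time: 96.75
tool_pos: [0.553, 0.3699, 0.1165]
tool_rot: [-0.07, 0.994, -0.08, 0.006]
contact_force: [0.2, -0.6, -0.4]
gripper_width: 0.699
time: 97.58
tool_pos: [0.5534, 0.3701, 0.2198]
tool_rot: [-0.07, 0.994, -0.08, 0.006]
contact_force: [-0.5, -0.5, 0.2]
gripper_width: 0.7
time: 98.42
tool_pos: [0.3758, 0.3987, 0.2181]
tool_rot: [-0.07, 0.994, -0.08, 0.006]
contact_force: [0.2, 0.1, 0.3]
gripper_width: 0.701
burnisher s 10.6 frac>60 0.043
stand t 5.9 frac>60 0.003
dish t 1.8 frac>60 0.0
bowl t 3.7 frac>60 0.0
case t 4.1 frac>60 0.0
dish s 3.1 frac>60 0.0
bowl s 5.8 frac>60 0.0
case s 4.8 frac>60 0.0
stack vs before burnishing 46.7 0.434
0 [262.2  94.7]
1 [279.2 115.3]
2 [278.8 141.4]
3 [258.9 166.1]
now 480 461.96666666666664 420.03333333333336
start 506 464.0849802371541 419.27667984189725
[0.37624863 0.39856487 0.21779855]
```

Run:
```python
from h import *
s=cv2.imread("pics/fs.png")[:,:,::-1];t=cv2.imread("pics/ft.png")[:,:,::-1]
s0=cv2.imread("pics/scene0.png")[:,:,::-1];t0=cv2.imread("pics/top0.png")[:,:,::-1]
for n,f,b in(("top now",t,(139,221,20,20)),("top start",t0,(139,221,20,20))):
    x,y,w,h=b;g=f[y:y+h,x:x+w].astype(int);m=(g[...,0]-g[...,2]>50)&(g[...,0]>150);yy,xx=np.where(m);print(n,len(xx),xx.mean()+x,yy.mean()+y)
# wood silhouette in scene
for n,f in(("now",s),("start",s0)):
    g=f[400:440,438:488].astype(int);m=(g[...,0]-g[...,2]>45);yy,xx=np.where(m);print(n,"extent",xx.min()+438,xx.max()+438,yy.min()+400,yy.max()+400,"top rows",[(r+400,np.where(m[r])[0].min()+438,np.where(m[r])[0].max()+438) for r in range(40) if m[r].any()][::5])
# stack: hue image compare against the picture before burnishing, invariant to shade
f6=cv2.imread("pics/full_g6.png")[:,:,::-1]
def rim(f,b):
    x,y,w,h=b;g=f[y:y+h,x:x+w].astype(float);return g/np.maximum(g.sum(2,keepdims=True),1)
b=(165,85,110,110);d=np.abs(rim(s,b)-rim(f6,b)).sum(2);print("chromaticity diff",d.mean().round(3))
# brass caps: brightest yellow blob around each predicted end, now
hsv=cv2.cvtColor(s,cv2.COLOR_RGB2HSV)
for k,(u,v) in enumerate(((262.2,94.7),(279.2,115.3),(278.8,141.4),(258.9,166.1))):
    x,y=int(u)-10,int(v)-10;g=s[y:y+20,x:x+20].astype(int);m=(g[...,0]>225)&(g[...,1]>165);yy,xx=np.where(m)
    if len(xx): c=(xx.mean()+x,yy.mean()+y);print(k,len(xx),np.round(c,1),atz("scene",*c,.008+.004*k+DIM[k][1]+.0145).round(4))
    else: print(k,"none",g.reshape(-1,3).max(0))
```

```text
top now 145 149.04137931034484 230.37241379310345
top start 149 148.91275167785236 231.33557046979865
now extent 438 487 400 439 top rows [(400, np.int64(439), np.int64(487)), (405, np.int64(470), np.int64(487)), (410, np.int64(438), np.int64(487)), (415, np.int64(438), np.int64(487)), (420, np.int64(438), np.int64(487)), (425, np.int64(440), np.int64(487)), (430, np.int64(448), np.int64(461)), (435, np.int64(484), np.int64(487))]
start extent 438 487 400 439 top rows [(400, np.int64(440), np.int64(487)), (405, np.int64(469), np.int64(487)), (410, np.int64(439), np.int64(487)), (415, np.int64(438), np.int64(487)), (420, np.int64(438), np.int64(487)), (425, np.int64(442), np.int64(487)), (430, np.int64(450), np.int64(461)), (435, np.int64(484), np.int64(487))]
chromaticity diff 0.027
0 59 [256.4  97.5] [ 0.4255 -0.403   0.0785]
1 40 [273.4 114.6] [ 0.4246 -0.3332  0.081 ]
2 25 [273.2 137.6] [ 0.4634 -0.2743  0.0835]
3 54 [253.1 161.1] [ 0.5334 -0.2418  0.086 ]
```

```bash
python3 -c "
from plant import manip
print(manip.state()['time'],manip.job_done())"
```

```text
the job is handed in; nothing more can be done
98.5167 None
```

The job is handed in at 98.5 s of the 208 s allowed. The pans are nested and fanned, the joint is burnished, and the burnisher is back in its stand. One burnishing lap went wrong and was redone.

- **Pans:** All four pans were there. Pan 0 is on the trivet with pans 1, 2 and 3 nested inside. The pictures taken just after the last placing showed the rims concentric and the handles fanned about 30° apart. A rough image measurement at the end put neighbouring handle ends about 7 cm apart.
- **Burnishing, first lap:** The burnisher turned about 8° in the jaws near the near corner (d). The last side was therefore rubbed an estimated 4 mm off the joint, inside the patch.
- **Burnishing, second lap:** I lifted off, tilted the tool so the burnisher stood vertical, and ran a full clockwise lap from the taped end. It went at about 3 cm/s with 5–9 N on the tip, falling to about 1.5 N while stopped at the end of the lap. The measured tool path stayed within about 1 mm of the joint. The rod checks during the lap showed the burnisher staying upright to within about 2°.
- **Stand:** The burnisher went in with almost no side force and seated on its shoulder. Its cap now sits 1–2 pixels from where it started, which fits the play in the hole.
- **Other things:** The dish, bowl and case look unchanged from the first pictures.

My last picture could not be viewed because the 16-picture limit was reached, so the final checks were by image code only. The raw before-and-after comparison of the pan stack differed a lot (43% of pixels). I put that down to the arm's shadow, because a colour comparison that ignores shading differed by only 0.027.

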